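# Change the batch in the cassette dryer

### The job

Change the batch in the cassette dryer: switch it off with its red lever, slide the clear window fully open, move every finished pink cassette out of the dryer into the white carton, and lay every blue or yellow cassette from the bench flat in the dryer, one in the middle of each yellow-outlined bay. Then slide the window fully shut and switch the dryer on again. The dryer must be off whenever the window is open; leave the timer, the marker pen and the pack of slides where they are.

Things in the scene. Friction and masses are not known exactly. Their poses are not given: they have to be found in the camera images.
- dryer: fixed white dryer, 220 (x) x 280 (y) x 40 mm; origin on the bench under its centre, x to its rear (away from the robot), y left. Well at its front right: x -102 to +2, y -132 to +48 mm, flat floor at height 24 mm, walls 8 mm thick up to 40 mm. Rear deck 40 mm high. Lever switch at x = 0, y = +98 mm. In the well 1 or 2 pink cassettes, long sides about along y
- bay0 (a point): centre, on the well floor, of bay 0 of 3 (0 at the right, pitch 58 mm along the dryer's y), a yellow painted outline 49 (x) x 54 mm (y), no ribs
- bay1 (a point): centre, on the well floor, of bay 1 of 3 (0 at the right, pitch 58 mm along the dryer's y), a yellow painted outline 49 (x) x 54 mm (y), no ribs
- bay2 (a point): centre, on the well floor, of bay 2 of 3 (0 at the right, pitch 58 mm along the dryer's y), a yellow painted outline 49 (x) x 54 mm (y), no ribs
- window (a joint): slide of the clear window with aluminium frame over the well: 0 shut, +0.105 m fully open (moved along the dryer's +x, away from the robot, over the rear deck). Stops at both ends, about 1.5 N of friction, stays where it is left
- window_handle (a point): near the top of the window's black grip bar, which stands up from the window's front edge: 12 mm thick (dryer's x), 70 mm long (y); its top is 2.5 mm above this point, its foot (the pane's top) 22.5 mm below. It moves with the window; pinch it across its thickness from above with the TCP at this point, or push it
- switch (a joint): hinge of the red lever, axis along the dryer's y, 52 mm above the bench: -0.5 rad leaning toward the robot = OFF (red dot), +0.5 rad leaning away = ON (green dot). Over centre: from upright (0) it falls by itself to the nearer end, and needs about 2.5 N at its bar, pushed along x, to lift it out
- switch_bar (a point): centre of the lever's red cross bar, 45 mm from the hinge, 14 mm thick, 44 mm long along the dryer's y, on a flat stem 8 mm thick (x) and 16 mm wide; push bar or stem with closed fingers just past upright (the end stops are hard). Leaning, the bar is at 91 mm, upright at 97 mm above the bench
- dry_0: Finished, pink, in the dryer at the start: tissue cassette, 28 (own x) x 40 (own y) x 8 mm, 11 g; origin under its centre. Its wax block, 30 mm wide, covers own y -12 to +20 mm of the top; the -y end slopes. Grasp across x at own y = +3 mm. One of dry_0 and dry_1 may be absent
- dry_1: Finished, pink, in the dryer at the start: tissue cassette, 28 (own x) x 40 (own y) x 8 mm, 11 g; origin under its centre. Its wax block, 30 mm wide, covers own y -12 to +20 mm of the top; the -y end slopes. Grasp across x at own y = +3 mm. One of dry_0 and dry_1 may be absent
- fresh_0: To be dried, blue, on the bench at the start: tissue cassette, 28 (own x) x 40 (own y) x 8 mm, 11 g; origin under its centre. Its wax block, 30 mm wide, covers own y -12 to +20 mm of the top; the -y end slopes. Grasp across x at own y = +3 mm. One of the three fresh ones may be absent
- fresh_1: To be dried, blue, on the bench at the start: tissue cassette, 28 (own x) x 40 (own y) x 8 mm, 11 g; origin under its centre. Its wax block, 30 mm wide, covers own y -12 to +20 mm of the top; the -y end slopes. Grasp across x at own y = +3 mm. One of the three fresh ones may be absent
- fresh_2: To be dried, yellow, on the bench at the start: tissue cassette, 28 (own x) x 40 (own y) x 8 mm, 11 g; origin under its centre. Its wax block, 30 mm wide, covers own y -12 to +20 mm of the top; the -y end slopes. Grasp across x at own y = +3 mm. One of the three fresh ones may be absent
- tray: the loose open white carton that takes the finished cassettes, 92 (own x) x 78 (own y) x 33 mm, 0.25 kg, walls 2 mm, floor 2 mm; origin under its centre. Inside they may lie on one another
- timer: Bystander, to be left where it is (within 30 mm): digital bench timer, 60 x 68 x 18 mm, origin under its centre
- marker_pen: Bystander, to be left where it is (within 30 mm): white marker pen with red cap, 17 x 135 x 16 mm, origin under its centre, its length along own y
- slide_pack: Bystander, to be left where it is (within 30 mm): open white pack of glass slides, 60 x 82 x 28 mm, origin under its centre

How it is judged:
By the outcome, as a careful person would: the job done as asked, in the order asked, and still so for the second after the job is handed in, with the robot touching nothing.
Of dry_0, dry_1 only 1 to 2 are there at a start; the rules pass over those that are not, and their reading is None.
Of fresh_0, fresh_1, fresh_2 only 2 to 3 are there at a start; the rules pass over those that are not, and their reading is None.
At some moment in a run one of tray may be knocked a few centimetres aside while the robot is not near it.
Once in a run the grip may slacken for a moment while it holds something.
It also fails if it takes over 210 s, if anything falls off the work surface, if the arm or the gripper's body presses on something with over 40 N, if the wrist force passes 120 N, or if a joint passes its speed limit or range.

### The arm

A 6-joint arm with a two-finger parallel gripper is mounted at the origin on a cart in front of the work surface, level with it; the furniture and walls round the work are solid. World frame = base frame: x ahead of the robot, y to its left, z up, the work surface at z = 0. Lengths are in m, angles in rad, forces in N, time in s.
With the tool pointing down it reaches from about 0.325 to 0.925 m from the base axis. Payload 3.1 kg.
Tool frame: the origin (TCP) lies between the finger pads, 19 mm behind the fingertips; this is the grasp point; z points along the fingers, y is the direction in which the jaws open and shut (so a half turn about z gives the same grasp; the last joint's range is limited). The gripper opens to 85 mm and grips with 20 to 120 N. Pads are 22 mm wide; open, the fingers measure 114 mm over their backs; the gripper's body (76 mm by 85 mm) begins 54 mm behind the grasp point. The pads swing forward as they close: fully open they stand 13 mm farther back than shut.
Start: joints at [-1.452, 0.217, 1.613, -0, 1.311, -0.112], TCP at [0.143, -0.608, 0.25] pointing down, gripper open.
Joint ranges: [-2.75, 2.75], [-0.78, 2.1], [0.31, 2.55], [-1.13, 4.27], [0.13, 2.63], [-2.58, 2.58]. Speed limits (rad/s): [2.79, 2.79, 3.14, 3.14, 3.14, 3.14].

### API

Orientations are given as a unit quaternion [x, y, z, w].
In Python, from bench import bot gives the robot as it stands.
- The arm moves only by the shell command python3 -m handwheel 'ROWS' [FORCE]. ROWS is JSON, a list of rows, each an object with "offset": the shift along the tool's x, y, z in m, a list of three; "delta_rot": the turn, a rotation vector about the tool's x, y, z in rad, a list of three; "grip": the closure, from 0 (fully open) to 1 (shut). A call has 1 to 12 rows; each row is the pose to reach, as a shift and turn from the pose measured when the call began, along the tool's axes at that moment; what a row does not reach only later rows make up. A row lasts 1/12 s, in which the tool goes at most 41.7 mm and 7.16 degrees, less where a joint would pass 70% of its speed; a pose out of reach is approached as far as the arm can. A call with a gripper value outside its range is refused whole. The fingers move at their own pace and stop on an object; FORCE is the grip in N (left out, the last holds). Time passes only in rows, so rows that repeat a pose let the fingers close. It gives the time, the measured TCP pose, the force and the opening at its end, in the units of the state.
- bot.state(): the state, without advancing time (a new reading comes with each control period).
- bot.read_camera(name): name is "scene" or "top"; returns the picture (400x640x3 uint8, blue, green, red); there is no depth.
- bot.get_calibration(name): a dict with "fovy" (degrees; the focal length in pixels is half the picture's height over the tangent of half this angle, whatever the lens; pixels are square), "cx", "cy" (the principal point, pixels), "R" (3x3) and "t" (3): a world point X has camera coordinates R X + t. Camera axes: x right, y down, z forward; pixel columns grow to the right and rows downward; lengths in m; the calibration is good to about 2 mm. A picture is of the moment at which its call begins. get_calibration takes no time and is no camera call.
- bot.job_done(): hands the job in, once; it reports no verdict.
The state is a dict: "clock": time; "joint_pos": joint angles; "dq": joint speeds; "effort": joint torques, N m; "tool_pos": TCP position; "tool_rot": TCP orientation; "force": force on the tool from outside, world axes, zero at the start; "ft_torque": the same for the moment, N m; "gripper_width": finger opening in m.
Only numpy, scipy, OpenCV 4.12 (cv2) and the standard library are available. Lean on these libraries where they do the work, as an engineer would, in place of code of your own. Each camera call takes 0.05 s, during which the arm holds its last target. There are 200 camera calls.

## Working session

There is one attempt and no reset: what is moved stays moved. The work goes in short steps, Python scripts to look and compute and a shell command to move; the robot and the scene stay as the last step left them, time stands still between calls to the robot, and variables do not carry over. Pictures are saved under pics/ and viewed, about 12 in all and at most 16, crops included, and the job is handed in when it is done.

```bash
ls; mkdir -p pics; cat > h.py <<'E'
import numpy as np, cv2
from bench import bot
from scipy.spatial.transform import Rotation as Ro
def cal(n):
    c=bot.get_calibration(n); f=200/np.tan(np.radians(c['fovy'])/2)
    return f,c['cx'],c['cy'],np.array(c['R']),np.array(c['t'])
def ray(n,u,v,z):
    f,cx,cy,R,t=cal(n); C=-R.T@t; d=R.T@np.array([(u-cx)/f,(v-cy)/f,1])
    return C+d*(z-C[2])/d[2]
def pix(n,X):
    f,cx,cy,R,t=cal(n); p=R@np.array(X)+t
    return np.array([f*p[0]/p[2]+cx,f*p[1]/p[2]+cy])
def go(X,yaw=None):
    "offset in tool axes to world TCP X, and turn about tool z for tool-y axis direction yaw"
    s=bot.state(); R=Ro.from_quat(s['tool_rot']).as_matrix()
    o=R.T@(np.array(X)-s['tool_pos']); y=R[:,1]; cur=np.arctan2(y[1],y[0])
    print('offset',o.round(4),'tilt',R[:,2].round(3),'cur yaw y',round(cur,3), end=' ')
    if yaw is not None:
        d=(yaw-cur+np.pi/2)%np.pi-np.pi/2; print('rotz',round(-d,3),'j6',s['joint_pos'][5].__round__(2))
    else: print()
E
python3 - <<'E'
from h import *
for n in('scene','top'):
    im=bot.read_camera(n); cv2.imwrite(f'pics/{n}0.png',im)
    f,cx,cy,R,t=cal(n); print(n,f,cx,cy,(-R.T@t).round(3),R.round(2).tolist())
print(bot.state())
E
```

```text
pics
scene 501.99336479683075 313.975722707986 202.282046885582 [-0.672 -0.815  1.135] [[0.58, -0.82, -0.0], [-0.5, -0.35, -0.79], [0.65, 0.46, -0.61]]
top 414.4618334977921 320.7686811044879 197.09382118571793 [3.430e-01 1.000e-03 1.352e+00] [[0.02, -1.0, 0.01], [-1.0, -0.02, -0.08], [0.08, -0.01, -1.0]]
{'clock': 0.1, 'joint_pos': array([-1.45220322e+00,  2.17711286e-01,  1.61480585e+00,  7.64795048e-06,
        1.31131045e+00, -1.12211576e-01]), 'dq': array([-0.00029597, -0.00131256, -0.00583241,  0.00181031,  0.0004084 ,
        0.00030649]), 'effort': array([-5.25203777e-04, -3.98079157e+01, -3.04971850e+01, -1.33328876e-04,
        4.21982681e-03,  4.59721136e-06]), 'tool_pos': array([ 0.14290763, -0.60771293,  0.2487618 ]), 'tool_rot': array([ 9.93348030e-01,  1.15145313e-01,  1.29273481e-07, -1.11747154e-03]), 'force': array([-0.29577822, -0.17548558, -0.52670992]), 'ft_torque': array([-0.00952685,  0.0106883 , -0.02656859]), 'gripper_width': 0.0853754055878903}
```

View pics/scene0.png

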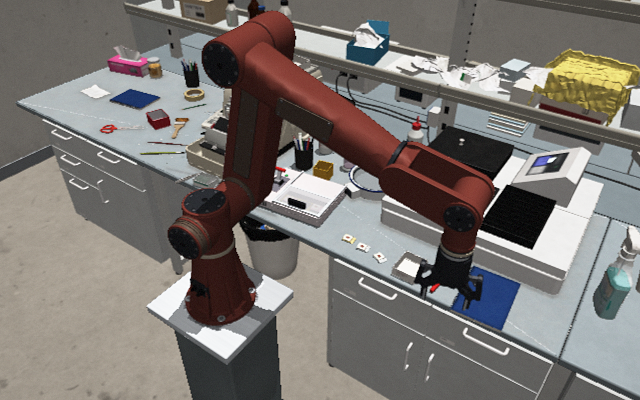

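View pics/top0.png

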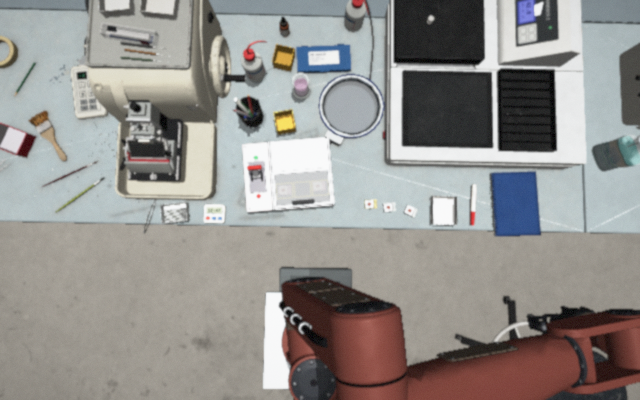

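Both views show the dryer at top (290,175), three cassettes at (370–411, 205–211), the carton (443,210), the pen (473,204) and the slide pack and timer at left (175–215, 213). Next I'll zoom in.

```bash
python3 - <<'E'
from h import *
a=cv2.imread('pics/top0.png')[130:232,235:435]; b=cv2.imread('pics/scene0.png')[165:295,260:460]
a=cv2.resize(a,None,fx=4,fy=4,interpolation=cv2.INTER_CUBIC); 
cv2.imwrite('pics/c1.png',a)
b=cv2.resize(b,None,fx=4,fy=4,interpolation=cv2.INTER_CUBIC); cv2.imwrite('pics/c2.png',b)
E
```

```text
(no output)
```

View pics/c1.png

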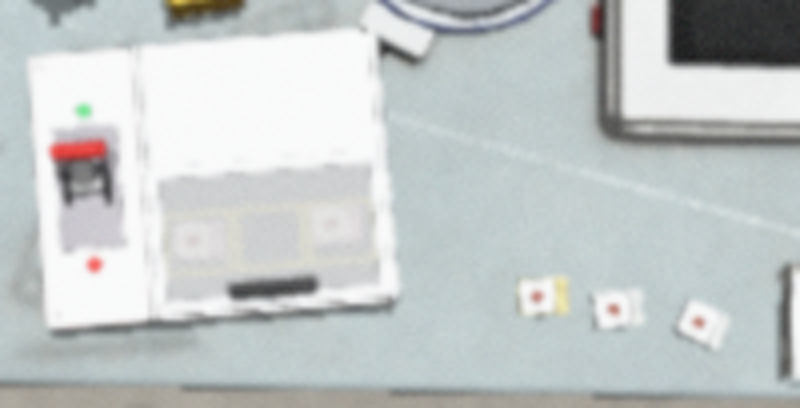

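View pics/c2.png

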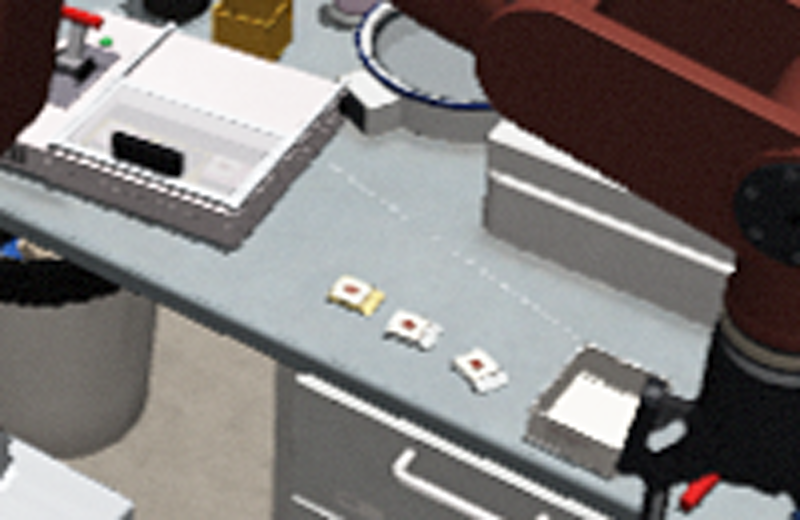

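Shown in crop c1 (4×, offset 235,130): the window is shut and the lever leans away with the red bar at (78,150), so the dryer is ON. There are two pinks at (197,241) and (333,225). Three fresh cassettes are at (542,297), (617,309) and (703,323), with their slopes to the right.

```bash
cat > see.py <<'E'
from h import *
def C(x,y): return 235+(x+.5)/4-.5,130+(y+.5)/4-.5
def blobs(n,im,mask,z,amin=8,off=(0,0)):
    k,l,s,c=cv2.connectedComponentsWithStats(mask.astype(np.uint8))
    out=[]
    for i in range(1,k):
        if s[i,4]>=amin:
            p=c[i]+off; out.append((p,s[i,4],ray(n,*p,z)))
    return out
E
python3 - <<'E'
from see import *
im=cv2.imread('pics/top0.png')
print('dryer corners z40'); P=[]
for q in[(27,60),(378,30),(397,300),(50,328)]:
    p=ray('top',*C(*q),.04); P.append(p); print(p.round(4))
P=np.array(P); print([round(np.linalg.norm(P[i]-P[(i+1)%4]),3) for i in range(4)], P.mean(0))
for i in range(4):
    d=P[(i+1)%4]-P[i]; print(np.degrees(np.arctan2(d[1],d[0])).round(1))
for nm,q,z in[('handle',(273,287),.07),('leverbar',(78,150),.091),('green',(84,110),.04),('red',(94,265),.04),('bays TL',(163,215),.024),('TR',(372,200),.024),('BR',(378,262),.024),('BL',(168,275),.024),('pinkL',(197,241),.034),('pinkR',(333,225),.034)]:
    print(nm,ray('top',*C(*q),z).round(4))
# cassettes: difference from local background
roi=im[195:222,360:425].astype(int); bg=np.median(roi.reshape(-1,3),0); print(bg)
m=(np.abs(roi-bg).sum(2)>45)
for p,a,X in blobs('top',im,m,.008,12,(360,195)):
    print(p.round(1),a,X.round(4))
k,l=cv2.connectedComponents(m.astype(np.uint8))
for i in range(1,k):
    ys,xs=np.where(l==i)
    if len(xs)>=12:
        W=np.array([ray('top',x+360,y+195,.008)[:2] for x,y in zip(xs,ys)]); ev,V=np.linalg.eigh(np.cov(W.T)); print('axis',np.degrees(np.arctan2(V[1,1],V[0,1])).round(1),np.sqrt(ev*12).round(4))
for n,q in[('red spot',0)]:
    for c in[(542,297),(617,309),(703,323)]: print(ray('top',*C(*c),.01).round(4))
E
```

```text
dryer corners z40
[0.6188 0.2462 0.04  ]
[ 0.649  -0.0346  0.04  ]
[ 0.4318 -0.0533  0.04  ]
[0.4044 0.2207 0.04  ]
[np.float64(0.282), np.float64(0.218), np.float64(0.275), np.float64(0.216)] [0.52597786 0.094763   0.04      ]
-83.9
-175.1
95.7
6.8
handle [0.438  0.0442 0.07  ]
leverbar [0.5389 0.1953 0.091 ]
green [0.5792 0.1994 0.04  ]
red [0.455  0.1875 0.04  ]
bays TL [0.4978 0.1356 0.024 ]
TR [ 0.5133 -0.0325  0.024 ]
BR [ 0.4632 -0.0382  0.024 ]
BL [0.4494 0.1303 0.024 ]
pinkL [0.4763 0.1069 0.034 ]
pinkR [ 0.4913 -0.0014  0.034 ]
[205. 205. 193.]
[370.4 203.6] 107 [ 0.4396 -0.1734  0.008 ]
[389.2 206.7] 109 [ 0.4307 -0.2348  0.008 ]
[410.  210.8] 111 [ 0.4186 -0.3027  0.008 ]
axis 103.5 [0.0295 0.0407]
axis 109.5 [0.0304 0.0406]
axis 86.7 [0.0332 0.0388]
[ 0.4385 -0.1723  0.01  ]
[ 0.4298 -0.2333  0.01  ]
[ 0.4198 -0.3033  0.01  ]
```

```bash
cat >> h.py <<'E'
DC=np.array([.526,.095]); DY=np.radians(5.4)
def D(x,y,z):
    c,s=np.cos(DY),np.sin(DY); return np.array([DC[0]+c*x-s*y,DC[1]+s*x+c*y,z])
def toD(p):
    c,s=np.cos(DY),np.sin(DY); d=np.array(p[:2])-DC; return np.array([c*d[0]+s*d[1],-s*d[0]+c*d[1]])
E
python3 - <<'E'
from h import *
go(D(.060,.098,.2),DY)
# fresh orientation via minAreaRect on 6x upsample, and scene check
for n,pts,z in(('top',[(370.4,203.6),(389.2,206.7),(410,210.8)],.008),('scene',[(348.5,238.5),(363,247),(380,257.5)],.008)):
    im=cv2.imread(f'pics/{n}0.png')
    for u,v in pts:
        u0,v0=int(u)-11,int(v)-11
        r=cv2.resize(im[v0:v0+23,u0:u0+23],None,fx=8,fy=8,interpolation=cv2.INTER_CUBIC).astype(int)
        bg=np.median(r[:16].reshape(-1,3),0); m=(np.abs(r-bg).sum(2)>45).astype(np.uint8)
        cs,_=cv2.findContours(m,0,1); c=max(cs,key=cv2.contourArea)
        b=cv2.boxPoints(cv2.minAreaRect(c)); M=cv2.moments(c)
        W=np.array([ray(n,u0+(x+.5)/8-.5,v0+(y+.5)/8-.5,z)[:2] for x,y in c[:,0]]).astype(np.float32)
        (cc,wh,a)=cv2.minAreaRect(W*1000); print(n,np.round(cc,1),np.round(wh,1),round(a,1))
E
```

```text
offset [ 0.6065 -0.6853  0.0504] tilt [-0.     0.002 -1.   ] cur yaw y -1.34 rotz -1.434 j6 -0.11
top [ 440.1 -173.9] [30.7 39.6] 2.0
top [ 431.1 -235.8] [30.8 39.1] 4.5
top [ 420.5 -305.7] [38.  29.7] 62.9
scene [ 433.7 -177.4] [43.5 48.6] 5.1
scene [ 428.8 -237.5] [30.8 46.1] 1.0
scene [ 417.7 -306.9] [46.6 29.2] 62.5
```

```bash
python3 -m handwheel '[{"offset":[0.6,-0.68,0.0],"delta_rot":[0,0,-1.43],"grip":1},{"offset":[0.6,-0.68,0.0],"delta_rot":[0,0,-1.43],"grip":1},{"offset":[0.6,-0.68,0.0],"delta_rot":[0,0,-1.43],"grip":1},{"offset":[0.6,-0.68,0.0],"delta_rot":[0,0,-1.43],"grip":1},{"offset":[0.6,-0.68,0.0],"delta_rot":[0,0,-1.43],"grip":1},{"offset":[0.6,-0.68,0.0],"delta_rot":[0,0,-1.43],"grip":1},{"offset":[0.6,-0.68,0.0],"delta_rot":[0,0,-1.43],"grip":1},{"offset":[0.6,-0.68,0.0],"delta_rot":[0,0,-1.43],"grip":1},{"offset":[0.6,-0.68,0.0],"delta_rot":[0,0,-1.43],"grip":1},{"offset":[0.6,-0.68,0.0],"delta_rot":[0,0,-1.43],"grip":1},{"offset":[0.6,-0.68,0.0],"delta_rot":[0,0,-1.43],"grip":1},{"offset":[0.6,-0.68,0.0],"delta_rot":[0,0,-1.43],"grip":1}]' 30
python3 -c "
from h import *
go(D(.060,.098,.2),DY)"
```

```text
clock: 1.1
tool_pos: [0.3792, -0.1656, 0.25]
tool_rot: [0.673, 0.74, 0.001, -0.001]
force: [0.6, -1.4, 0.3]
gripper_width: -0.0001
offset [0.3434 0.2308 0.0507] tilt [-0.     0.002 -1.   ] cur yaw y 0.095 rotz 0.0 j6 -0.68
```

```bash
python3 -m handwheel '[{"offset":[0.343,0.231,0.05],"delta_rot":[0,0,0],"grip":1},{"offset":[0.343,0.231,0.05],"delta_rot":[0,0,0],"grip":1},{"offset":[0.343,0.231,0.05],"delta_rot":[0,0,0],"grip":1},{"offset":[0.343,0.231,0.05],"delta_rot":[0,0,0],"grip":1},{"offset":[0.343,0.231,0.05],"delta_rot":[0,0,0],"grip":1},{"offset":[0.343,0.231,0.05],"delta_rot":[0,0,0],"grip":1},{"offset":[0.343,0.231,0.05],"delta_rot":[0,0,0],"grip":1},{"offset":[0.343,0.231,0.05],"delta_rot":[0,0,0],"grip":1},{"offset":[0.343,0.231,0.05],"delta_rot":[0,0,0],"grip":1},{"offset":[0.343,0.231,0.05],"delta_rot":[0,0,0],"grip":1},{"offset":[0.343,0.231,0.05],"delta_rot":[0,0,0],"grip":1},{"offset":[0.343,0.231,0.05],"delta_rot":[0,0,0],"grip":1}]'
python3 -c "
from h import *
go(D(.060,.098,.098),DY); im=bot.read_camera('scene'); cv2.imwrite('pics/s1.png',cv2.resize(im[130:290,200:430],None,fx=3.4,fy=3.4,interpolation=cv2.INTER_CUBIC))"
```

```text
clock: 2.1
tool_pos: [0.5764, 0.1996, 0.199]
tool_rot: [0.672, 0.741, -0.0, -0.002]
force: [-0.4, -0.5, -0.8]
gripper_width: 0.0001
offset [-0.0016  0.0002  0.101 ] tilt [-0.003  0.001 -1.   ] cur yaw y 0.098 rotz 0.004 j6 0.12
```

View pics/s1.png

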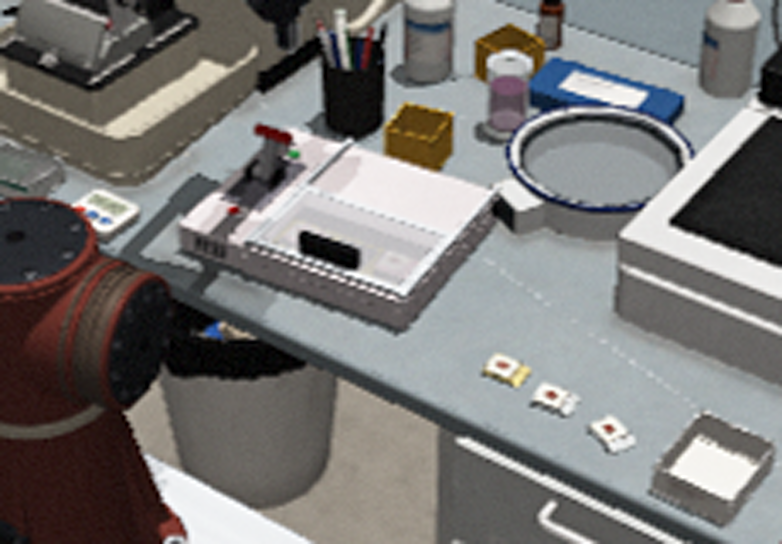

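Scene s1 shows the gripper above and behind the lever, whose bar is at (272,133). The dryer and cassettes are clear of the arm, and the carton is at (715,470).

```bash
python3 -m handwheel '[{"offset":[0,0,0.04],"delta_rot":[0,0,0],"grip":1},{"offset":[0,0,0.08],"delta_rot":[0,0,0],"grip":1},{"offset":[0,0,0.101],"delta_rot":[0,0,0],"grip":1},{"offset":[0,0,0.101],"delta_rot":[0,0,0],"grip":1},{"offset":[0,0,0.101],"delta_rot":[0,0,0],"grip":1}]'
python3 -m handwheel '[{"offset":[0,-0.01,0],"delta_rot":[0,0,0],"grip":1},{"offset":[0,-0.02,0],"delta_rot":[0,0,0],"grip":1},{"offset":[0,-0.03,0],"delta_rot":[0,0,0],"grip":1},{"offset":[0,-0.037,0],"delta_rot":[0,0,0],"grip":1},{"offset":[0,-0.043,0],"delta_rot":[0,0,0],"grip":1},{"offset":[0,-0.049,0],"delta_rot":[0,0,0],"grip":1},{"offset":[0,-0.049,0],"delta_rot":[0,0,0],"grip":1},{"offset":[0,-0.049,0],"delta_rot":[0,0,0],"grip":1}]'
python3 -m handwheel '[{"offset":[0,0.02,-0.03],"delta_rot":[0,0,0],"grip":1},{"offset":[0,0.02,-0.07],"delta_rot":[0,0,0],"grip":1},{"offset":[0,0.02,-0.102],"delta_rot":[0,0,0],"grip":1},{"offset":[0,0.02,-0.102],"delta_rot":[0,0,0],"grip":1}]'
python3 -c "
from h import *
go(D(-.135,-.042,.15),DY); go(D(-.135,-.042,.072),DY); im=bot.read_camera('scene'); cv2.imwrite('pics/s2.png',cv2.resize(im[150:240,240:360],None,fx=5,fy=5,interpolation=cv2.INTER_CUBIC))"
```

```text
clock: 2.57
tool_pos: [0.5742, 0.1966, 0.0974]
tool_rot: [0.673, 0.74, -0.002, -0.002]
force: [-0.1, 0.6, 0.3]
gripper_width: -0.0002
clock: 3.23
tool_pos: [0.5243, 0.1918, 0.0978]
tool_rot: [0.673, 0.74, -0.003, -0.003]
force: [-0.4, -0.3, -0.1]
gripper_width: 0.0004
clock: 3.57
tool_pos: [0.55, 0.1948, 0.2077]
tool_rot: [0.673, 0.74, 0.003, 0.001]
force: [1.0, -0.3, 1.0]
gripper_width: 0.0002
offset [-0.1391 -0.1687  0.0563] tilt [ 0.006  0.003 -1.   ] cur yaw y 0.095 rotz 0.001 j6 0.12
offset [-0.1393 -0.1692  0.1343] tilt [ 0.006  0.003 -1.   ] cur yaw y 0.095 rotz 0.001 j6 0.12
```

View pics/s2.png

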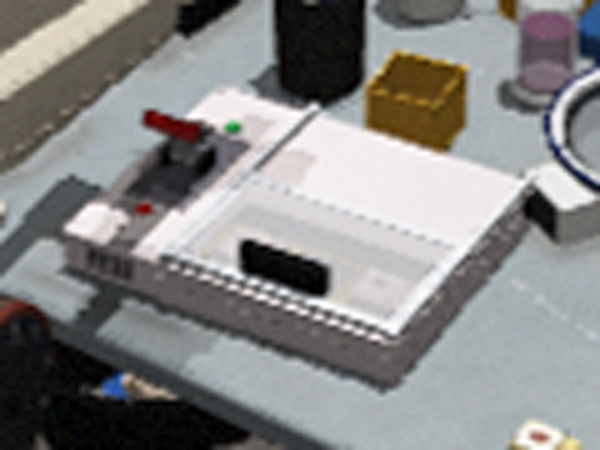

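The lever now leans toward the robot, with its bar at crop (172,123) and its base at (190,155). I'll check this against the predicted OFF position and then approach the window handle.

```bash
python3 -c "
from h import *
for s,n in((-1,'OFF'),(1,'ON')): print(n,(pix('scene',D(s*.0216,.098,.0915))-[240,150])*5)
print('handle', [((pix('scene',D(-.0924,-.042,z))-[240,150])*5).round() for z in(.05,.06,.07,.08)])"
python3 -m handwheel '[{"offset":[-0.139,-0.169,0.0],"delta_rot":[0,0,0],"grip":1},{"offset":[-0.139,-0.169,0.0],"delta_rot":[0,0,0],"grip":1},{"offset":[-0.139,-0.169,0.0],"delta_rot":[0,0,0],"grip":1},{"offset":[-0.139,-0.169,0.0],"delta_rot":[0,0,0],"grip":1},{"offset":[-0.139,-0.169,0.0],"delta_rot":[0,0,0],"grip":1},{"offset":[-0.139,-0.169,0.0],"delta_rot":[0,0,0],"grip":1},{"offset":[-0.139,-0.169,0.0],"delta_rot":[0,0,0],"grip":1},{"offset":[-0.139,-0.169,0.0],"delta_rot":[0,0,0],"grip":1}]'
python3 -c "
from h import *
go(D(-.135,-.042,.072),DY)"
```

```text
OFF [168.94398298 121.72180269]
ON [200.76682201  93.55122762]
handle [array([282., 275.]), array([282., 264.]), array([282., 252.]), array([281., 241.])]
clock: 4.28
tool_pos: [0.3929, 0.04, 0.2032]
tool_rot: [0.673, 0.739, 0.001, -0.0]
force: [0.6, 1.0, 0.1]
gripper_width: 0.0003
offset [-1.000e-04  2.400e-03  1.312e-01] tilt [ 0.001  0.002 -1.   ] cur yaw y 0.093 rotz -0.001 j6 -0.17
```

```bash
python3 -m handwheel '[{"offset":[0,0,0.04],"delta_rot":[0,0,0],"grip":1},{"offset":[0,0,0.08],"delta_rot":[0,0,0],"grip":1},{"offset":[0,0,0.12],"delta_rot":[0,0,0],"grip":1},{"offset":[0,0,0.131],"delta_rot":[0,0,0],"grip":1},{"offset":[0,0,0.131],"delta_rot":[0,0,0],"grip":1}]'
python3 -m handwheel '[{"offset":[0,0.01,0],"delta_rot":[0,0,0],"grip":1},{"offset":[0,0.02,0],"delta_rot":[0,0,0],"grip":1},{"offset":[0,0.03,0],"delta_rot":[0,0,0],"grip":1},{"offset":[0,0.04,0],"delta_rot":[0,0,0],"grip":1},{"offset":[0,0.05,0],"delta_rot":[0,0,0],"grip":1},{"offset":[0,0.06,0],"delta_rot":[0,0,0],"grip":1},{"offset":[0,0.07,0],"delta_rot":[0,0,0],"grip":1},{"offset":[0,0.08,0],"delta_rot":[0,0,0],"grip":1},{"offset":[0,0.09,0],"delta_rot":[0,0,0],"grip":1},{"offset":[0,0.10,0],"delta_rot":[0,0,0],"grip":1},{"offset":[0,0.11,0],"delta_rot":[0,0,0],"grip":1},{"offset":[0,0.11,0],"delta_rot":[0,0,0],"grip":1}]'
python3 -c "
from h import *
print(toD(bot.state()['tool_pos'])); go(D(-.005,-.042,.072),DY); im=bot.read_camera('scene'); cv2.imwrite('pics/s3.png',cv2.resize(im[140:240,240:360],None,fx=5,fy=5,interpolation=cv2.INTER_CUBIC))"
```

```text
clock: 4.7
tool_pos: [0.3899, 0.0416, 0.0678]
tool_rot: [0.673, 0.74, -0.002, -0.005]
force: [0.1, 0.4, -0.4]
gripper_width: 0.0001
clock: 5.7
tool_pos: [0.5027, 0.0519, 0.0676]
tool_rot: [0.673, 0.74, -0.0, -0.003]
force: [0.1, -0.5, -0.3]
gripper_width: -0.0001
[-0.02729876 -0.04069793]
offset [-0.0013  0.0223 -0.0045] tilt [-0.004  0.003 -1.   ] cur yaw y 0.095 rotz 0.001 j6 -0.14
```

View pics/s3.png

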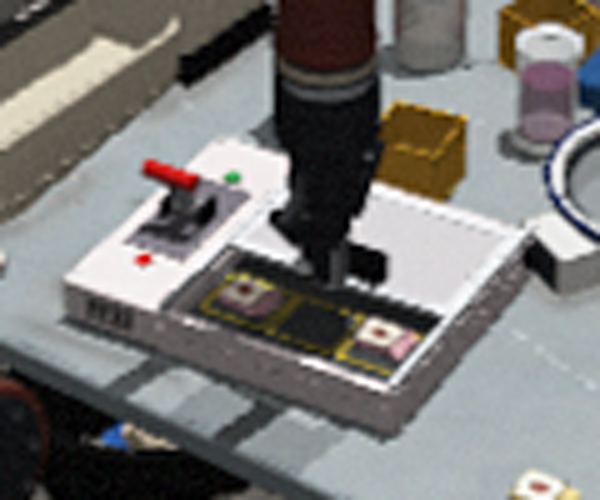

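Scene s3 shows the window about 90 mm open, two pinks in bays 0 and 2 at crop (378,335) and (245,293), and the lever still OFF. I'll push on to the stop.

```bash
python3 -m handwheel '[{"offset":[0,0.006,0],"delta_rot":[0,0,0],"grip":1},{"offset":[0,0.012,0],"delta_rot":[0,0,0],"grip":1},{"offset":[0,0.016,0],"delta_rot":[0,0,0],"grip":1},{"offset":[0,0.016,0],"delta_rot":[0,0,0],"grip":1},{"offset":[0,0.016,0],"delta_rot":[0,0,0],"grip":1}]'
python3 -m handwheel '[{"offset":[0,0.003,0],"delta_rot":[0,0,0],"grip":1},{"offset":[0,0.006,0],"delta_rot":[0,0,0],"grip":1},{"offset":[0,0.006,0],"delta_rot":[0,0,0],"grip":1},{"offset":[0,0.006,0],"delta_rot":[0,0,0],"grip":1}]'
python3 -c "
from h import *
print(toD(bot.state()['tool_pos']))"
```

```text
clock: 6.17
tool_pos: [0.518, 0.0534, 0.0674]
tool_rot: [0.673, 0.74, -0.0, -0.003]
force: [-0.8, 1.3, -0.5]
gripper_width: -0.0003
clock: 6.5
tool_pos: [0.5193, 0.0535, 0.0672]
tool_rot: [0.672, 0.74, -0.005, -0.007]
force: [-12.9, -2.4, 13.1]
gripper_width: -0.0005
[-0.01056792 -0.04068885]
```

The stop is at TCP x = −10.6 mm with 13 N. I'll back off and look from above.

```bash
python3 -m handwheel '[{"offset":[0,-0.02,0],"delta_rot":[0,0,0],"grip":1},{"offset":[0,-0.02,-0.04],"delta_rot":[0,0,0],"grip":1},{"offset":[0,-0.02,-0.08],"delta_rot":[0,0,0],"grip":1},{"offset":[-0.04,-0.02,-0.12],"delta_rot":[0,0,0],"grip":0.4},{"offset":[-0.08,-0.02,-0.12],"delta_rot":[0,0,0],"grip":0.4},{"offset":[-0.12,-0.02,-0.12],"delta_rot":[0,0,0],"grip":0.4},{"offset":[-0.16,-0.02,-0.12],"delta_rot":[0,0,0],"grip":0.4},{"offset":[-0.20,-0.02,-0.12],"delta_rot":[0,0,0],"grip":0.4},{"offset":[-0.20,-0.02,-0.12],"delta_rot":[0,0,0],"grip":0.4}]'
python3 - <<'E'
from see import *
im=bot.read_camera('top'); cv2.imwrite('pics/top1.png',im)
s=bot.read_camera('scene'); cv2.imwrite('pics/scene1.png',s)
a=cv2.resize(im[150:215,260:350],None,fx=8,fy=8,interpolation=cv2.INTER_CUBIC)
cv2.imwrite('pics/t1.png',a)
for b in(0,1,2): print('bay',b,((pix('top',D(-.05,-.1+.058*b,.024))-[260,150])*8).round())
E
```

```text
clock: 7.25
tool_pos: [0.5219, -0.1544, 0.1883]
tool_rot: [0.674, 0.738, -0.006, -0.004]
force: [0.3, 0.5, 0.5]
gripper_width: 0.0513
bay 0 [482. 304.]
bay 1 [338. 315.]
bay 2 [195. 326.]
```

View pics/t1.png

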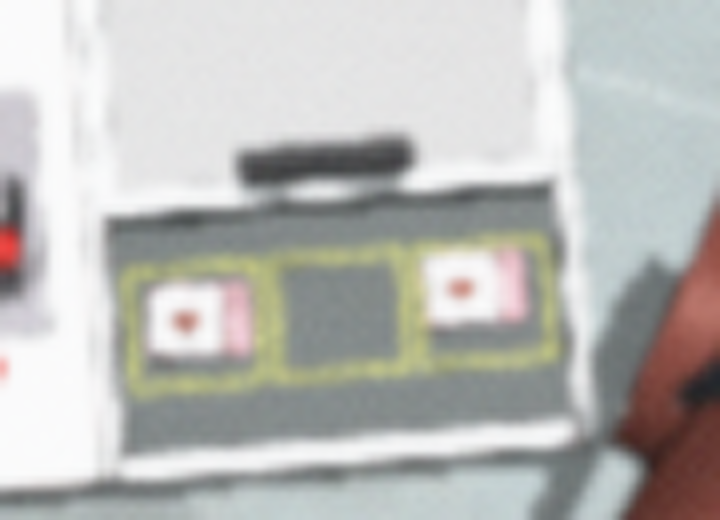

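Crop t1 (8×, offset 260,150) shows the window fully open, pink cassettes at (200,320) and (475,287) with slopes to the right, and bays matching the predictions within 4 px (≈1.5 mm). Next come the rectangles.

```bash
python3 - <<'E'
from see import *
im=cv2.imread('pics/top1.png')
a=cv2.resize(im[150:215,260:350],None,fx=8,fy=8,interpolation=cv2.INTER_CUBIC)
W=lambda c,z:np.array([ray('top',260+(x+.5)/8-.5,150+(y+.5)/8-.5,z)[:2] for x,y in c]).astype(np.float32)*1000
h=cv2.cvtColor(a,cv2.COLOR_BGR2HSV)
y=((h[...,0]>20)&(h[...,0]<40)&(h[...,1]>70)).astype(np.uint8)
ys,xs=np.where(y); r=cv2.minAreaRect(W(np.c_[xs,ys],.024)); print('bays',r, toD(np.array(r[0])/1000))
for (cx,cy) in[(200,320),(475,287)]:
    m=np.zeros(a.shape[:2],np.uint8); sl=(slice(cy-60,cy+60),slice(cx-75,cx+75))
    s=a[sl].astype(int); m[sl]=(s[...,0]>165); 
    cs,_=cv2.findContours(m,0,1); c=max(cs,key=cv2.contourArea); r=cv2.minAreaRect(W(c[:,0],.033)); print('pink',r,toD(np.array(r[0])/1000))
E
```

```text
bays ((482.1718444824219, 49.78874969482422), (49.270263671875, 170.4492950439453), 5.560338497161865) [-0.0478884  -0.04088601]
pink ((477.8644714355469, 105.38512420654297), (31.318490982055664, 43.51597595214844), 1.1173498630523682) [-0.04694457  0.01486899]
pink ((493.6418762207031, -3.8516197204589844), (32.1946907043457, 42.44133758544922), 4.395568370819092) [-0.04151728 -0.09536774]
```

```bash
sed -i 's/DC=.*/DC=np.array([.5275,.096]); DY=np.radians(5.5)/' h.py; cat > tray.py <<'E'
from see import *
def tray(im):
    u0,v0=424,186; r=cv2.resize(im[v0:v0+48,u0:u0+41],None,fx=6,fy=6,interpolation=cv2.INTER_CUBIC)
    m=(r.min(2)>225).astype(np.uint8); cs,_=cv2.findContours(m,0,1); c=max(cs,key=cv2.contourArea)
    W=np.array([ray('top',u0+(x+.5)/6-.5,v0+(y+.5)/6-.5,.015)[:2] for x,y in c[:,0]]).astype(np.float32)*1000
    return cv2.minAreaRect(W)
E
python3 - <<'E'
from tray import *
print('tray',tray(cv2.imread('pics/top0.png')))
go([.478,.1085,.13],DY)
E
```

```text
Traceback (most recent call last):
  File "tray.py", line 5, in tray
    W=np.array([ray('top',u0+(x+.5)/6-.5,v0+(y+.5)/6-.5,.015)[:2] for x,y in c[:,0]]).astype(np.float32)*1000
                ~~~^^^^^^^^^^^^^^^^^^^^^^^^^^^^^^^^^^^^^^^^^^
  File "h.py", line 8, in ray
    f,cx,cy,R,t=cal(n); C=-R.T@t; d=R.T@np.array([(u-cx)/f,(v-cy)/f,1])
                ~~~^^^
  File "h.py", line 5, in cal
    c=bot.get_calibration(n); f=200/np.tan(np.radians(c['fovy'])/2)
ValueError: time passes only in moves, steps and waits
```

```bash
sed -i 's/^def cal(n)/from functools import lru_cache\n@lru_cache\ndef cal(n)/' h.py
python3 - <<'E'
from tray import *
print('tray',tray(cv2.imread('pics/top0.png')))
go([.478,.1085,.13],DY)
E
```

```text
tray ((419.494384765625, -407.88409423828125), (64.02091217041016, 84.32901000976562), 89.73037719726562)
offset [ 0.261  -0.0182  0.0583] tilt [-0.016  0.002 -1.   ] cur yaw y 0.092 rotz -0.004 j6 -0.5
```

```bash
python3 -m handwheel '[{"offset":[0.04,-0.018,0.0],"delta_rot":[0,0,0],"grip":0.5},{"offset":[0.08,-0.018,0],"delta_rot":[0,0,0],"grip":0.5},{"offset":[0.12,-0.018,0],"delta_rot":[0,0,0],"grip":0.5},{"offset":[0.16,-0.018,0.0],"delta_rot":[0,0,0],"grip":0.5},{"offset":[0.20,-0.018,0.0],"delta_rot":[0,0,0],"grip":0.5},{"offset":[0.24,-0.018,0.03],"delta_rot":[0,0,0],"grip":0.5},{"offset":[0.261,-0.018,0.058],"delta_rot":[0,0,0],"grip":0.5},{"offset":[0.261,-0.018,0.058],"delta_rot":[0,0,0],"grip":0.5},{"offset":[0.261,-0.018,0.058],"delta_rot":[0,0,0],"grip":0.5}]' 25
python3 -c "
from h import *
go([.478,.1085,.047],DY)"
```

```text
clock: 8.1
tool_pos: [0.4748, 0.111, 0.1279]
tool_rot: [0.672, 0.741, -0.007, -0.008]
force: [0.1, 0.2, 0.6]
gripper_width: 0.0429
offset [-0.0031  0.0046  0.0808] tilt [-0.021  0.001 -1.   ] cur yaw y 0.097 rotz 0.001 j6 -0.02
```

```bash
python3 -m handwheel '[{"offset":[-0.003,0.005,0.03],"delta_rot":[-0.02,0,0],"grip":0.5},{"offset":[-0.003,0.005,0.06],"delta_rot":[-0.02,0,0],"grip":0.5},{"offset":[-0.003,0.005,0.075],"delta_rot":[-0.02,0,0],"grip":0.5},{"offset":[-0.003,0.005,0.077],"delta_rot":[-0.02,0,0],"grip":0.5},{"offset":[-0.003,0.005,0.077],"delta_rot":[-0.02,0,0],"grip":0.5}]'
python3 -c "
from h import *
go([.478,.1085,.047],DY)"
```

```text
clock: 8.52
tool_pos: [0.4785, 0.1083, 0.0509]
tool_rot: [0.672, 0.74, 0.001, -0.002]
force: [0.8, -0.3, 0.4]
gripper_width: 0.0428
offset [ 0.0003 -0.0005  0.0039] tilt [-0.002  0.003 -1.   ] cur yaw y 0.097 rotz 0.001 j6 -0.02
```

```bash
python3 -m handwheel '[{"offset":[0,0,0.003],"delta_rot":[0,0,0],"grip":0.5},{"offset":[0,0,0.003],"delta_rot":[0,0,0],"grip":0.75},{"offset":[0,0,0.003],"delta_rot":[0,0,0],"grip":0.75},{"offset":[0,0,0.003],"delta_rot":[0,0,0],"grip":0.75},{"offset":[0,0,0.003],"delta_rot":[0,0,0],"grip":0.75},{"offset":[0,0,0.003],"delta_rot":[0,0,0],"grip":0.75}]' 25
python3 -m handwheel '[{"offset":[0,0,-0.03],"delta_rot":[0,0,0],"grip":0.75},{"offset":[0,0,-0.06],"delta_rot":[0,0,0],"grip":0.75},{"offset":[0,0,-0.08],"delta_rot":[0,0,0],"grip":0.75},{"offset":[0,0,-0.08],"delta_rot":[0,0,0],"grip":0.75}]'
python3 -c "
from h import *
go([.42,-.408,.13],DY)"
```

```text
clock: 9.02
tool_pos: [0.4805, 0.1083, 0.0512]
tool_rot: [0.672, 0.74, 0.002, -0.0]
force: [-4.1, -0.6, 11.4]
gripper_width: 0.0219
clock: 9.35
tool_pos: [0.4855, 0.1084, 0.1379]
tool_rot: [0.672, 0.74, 0.006, 0.004]
force: [1.0, -0.7, 1.0]
gripper_width: 0.0214
offset [-0.5077 -0.1152  0.0048] tilt [ 0.015  0.004 -1.   ] cur yaw y 0.097 rotz 0.001 j6 -0.02
```

```bash
python3 - <<'E'
from h import *
im=bot.read_camera('scene'); cv2.imwrite('pics/s4.png',cv2.resize(im[130:230,240:360],None,fx=5,fy=5,interpolation=cv2.INTER_CUBIC))
print([((pix('scene',X)-[240,130])*5).round() for X in ([.478,.105,.033],bot.state()['tool_pos'],bot.state()['tool_pos']-[0,0,.019])])
E
```

```text
[array([249., 337.]), array([246., 215.]), array([247., 237.])]
```

View pics/s4.png

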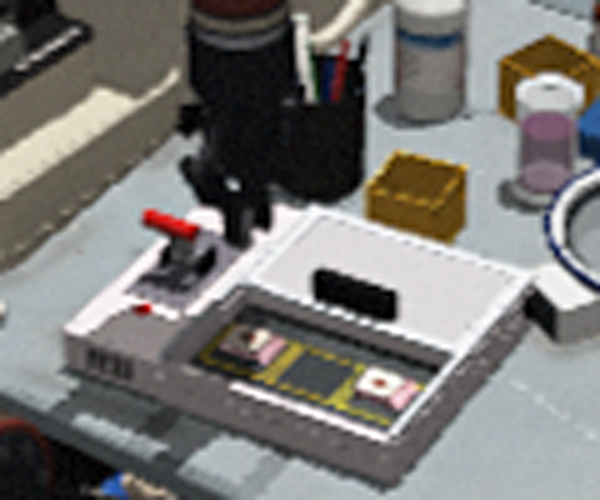

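The pads shut at 21 mm: at TCP z = 51 mm they closed above the cassette. It is still in its bay at crop (252,345), so I need to go lower. I'll check whether it shifted.

```bash
python3 - <<'E'
from h import *
def spots(n,im,x0,y0,x1,y1):
    k=8; r=cv2.resize(im[y0:y1,x0:x1],None,fx=k,fy=k,interpolation=cv2.INTER_CUBIC).astype(int)
    m=((r[...,2]-r[...,1]>35)&(r[...,2]-r[...,0]>25)).astype(np.uint8)
    m=((r[...,1]>r[...,0]-5)&(m>0)).astype(np.uint8)  # brown spot rather than pink
    K,l,s,c=cv2.connectedComponentsWithStats(m)
    for i in range(1,K):
        if s[i,4]>60: print(n,s[i,4],ray(n,x0+(c[i,0]+.5)/k-.5,y0+(c[i,1]+.5)/k-.5,.033).round(4))
b=bot.read_camera('scene'); a=cv2.imread('pics/scene1.png')
spots('scene',a,280,188,328,218); print(); spots('scene',b,280,188,328,218)
go([.478,.1085,.044],DY)
E
```

```text
scene 206 [0.4752 0.109  0.033 ]
scene 196 [ 0.4894 -0.0014  0.033 ]
scene 112 [ 0.4991 -0.0239  0.033 ]
scene 80 [ 0.4885 -0.0177  0.033 ]

scene 62 [0.4877 0.0847 0.033 ]
scene 194 [ 0.4894 -0.0016  0.033 ]
scene 122 [ 0.4992 -0.0237  0.033 ]
scene 97 [ 0.4885 -0.018   0.033 ]
offset [ 0.0005 -0.0045  0.0893] tilt [ 0.006  0.003 -1.   ] cur yaw y 0.097 rotz 0.001 j6 -0.02
```

```bash
python3 - <<'E'
from h import *
print(((pix('scene',[.4752,.109,.033])-[240,130]+.5)*5))
print(ray('scene',240+257.5/5-.5,130+338.5/5-.5,.033))
E
python3 -m handwheel '[{"offset":[0,-0.004,0.03],"delta_rot":[0,0,0],"grip":0.45},{"offset":[0,-0.004,0.06],"delta_rot":[0,0,0],"grip":0.45},{"offset":[0,-0.004,0.08],"delta_rot":[0,0,0],"grip":0.45},{"offset":[0,-0.004,0.08],"delta_rot":[0,0,0],"grip":0.45},{"offset":[0,-0.004,0.08],"delta_rot":[0,0,0],"grip":0.45}]'
python3 -c "
from h import *
go([.478,.1085,.044],DY)"
```

```text
[245.04755531 339.20851175]
[0.4811414  0.10207671 0.033     ]
clock: 9.87
tool_pos: [0.4761, 0.1078, 0.0512]
tool_rot: [0.672, 0.74, 0.001, -0.001]
force: [-0.3, -0.0, 0.3]
gripper_width: 0.0469
offset [0.0005 0.002  0.0072] tilt [ 0.     0.003 -1.   ] cur yaw y 0.097 rotz 0.001 j6 -0.02
```

```bash
python3 -m handwheel '[{"offset":[-0.005,0.006,0.0],"delta_rot":[0,0,0],"grip":0.45},{"offset":[-0.005,0.006,0.004],"delta_rot":[0,0,0],"grip":0.45},{"offset":[-0.005,0.006,0.007],"delta_rot":[0,0,0],"grip":0.45},{"offset":[-0.005,0.006,0.007],"delta_rot":[0,0,0],"grip":0.45}]'
python3 -c "
from h import *
go([.482,.103,.044],DY)"
```

```text
clock: 10.2
tool_pos: [0.4832, 0.1033, 0.0445]
tool_rot: [0.672, 0.74, 0.002, -0.0]
force: [0.4, 0.1, -0.8]
gripper_width: 0.047
offset [-0.0002 -0.0013  0.0005] tilt [ 0.002  0.003 -1.   ] cur yaw y 0.096 rotz 0.0 j6 -0.03
```

```bash
python3 -m handwheel '[{"offset":[0,0,0],"delta_rot":[0,0,0],"grip":0.8},{"offset":[0,0,0],"delta_rot":[0,0,0],"grip":0.8},{"offset":[0,0,0],"delta_rot":[0,0,0],"grip":0.8},{"offset":[0,0,0],"delta_rot":[0,0,0],"grip":0.8},{"offset":[0,0,0],"delta_rot":[0,0,0],"grip":0.8},{"offset":[0,0,0],"delta_rot":[0,0,0],"grip":0.8}]' 25
```

```text
clock: 10.7
tool_pos: [0.4841, 0.1034, 0.0452]
tool_rot: [0.672, 0.74, 0.002, 0.0]
force: [-0.1, -0.1, 4.3]
gripper_width: 0.0283
```

Gripped at 28.3 mm. Lifting and carrying.

```bash
python3 -m handwheel '[{"offset":[0,0,-0.03],"delta_rot":[0,0,0],"grip":0.8},{"offset":[0,0,-0.06],"delta_rot":[0,0,0],"grip":0.8},{"offset":[0,0,-0.085],"delta_rot":[0,0,0],"grip":0.8},{"offset":[-0.04,0,-0.085],"delta_rot":[0,0,0],"grip":0.8},{"offset":[-0.08,-0.02,-0.085],"delta_rot":[0,0,0],"grip":0.8},{"offset":[-0.12,-0.03,-0.085],"delta_rot":[0,0,0],"grip":0.8},{"offset":[-0.16,-0.04,-0.085],"delta_rot":[0,0,0],"grip":0.8},{"offset":[-0.2,-0.06,-0.085],"delta_rot":[0,0,0],"grip":0.8},{"offset":[-0.24,-0.08,-0.085],"delta_rot":[0,0,0],"grip":0.8},{"offset":[-0.28,-0.1,-0.085],"delta_rot":[0,0,0],"grip":0.8},{"offset":[-0.31,-0.11,-0.085],"delta_rot":[0,0,0],"grip":0.8},{"offset":[-0.31,-0.11,-0.085],"delta_rot":[0,0,0],"grip":0.8}]'
python3 - <<'E'
from tray import *
im=bot.read_camera('top'); cv2.imwrite('pics/top2.png',im); print('tray',tray(im))
go([.42,-.408,.13],DY)
im2=cv2.imread('pics/top0.png')
print(np.abs(im[186:234,424:500].astype(int)-im2[186:234,424:500]).mean())
cv2.imwrite('pics/t2.png',cv2.resize(im[150:240,250:500],None,fx=3.2,fy=3.2,interpolation=cv2.INTER_CUBIC))
E
```

```text
clock: 11.7
tool_pos: [0.4024, -0.2221, 0.1292]
tool_rot: [0.675, 0.738, 0.001, 0.002]
force: [0.3, 0.6, 0.7]
gripper_width: 0.0279
tray ((419.6274719238281, -408.6748046875), (83.9450912475586, 64.00794982910156), 0.15739673376083374)
offset [-1.894e-01  1.000e-04 -1.500e-03] tilt [ 0.004  0.002 -1.   ] cur yaw y 0.09 rotz -0.006 j6 -0.75
19.17324561403509
```

View pics/t2.png

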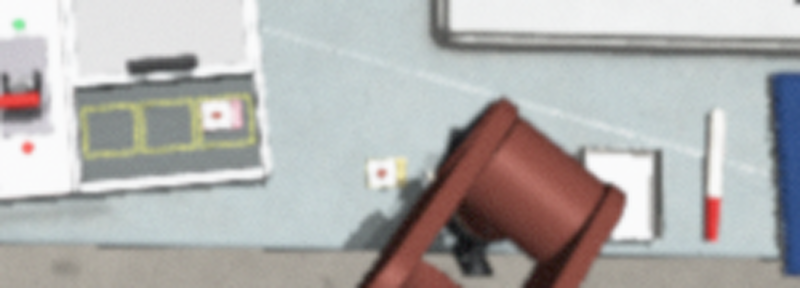

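t2 shows bay 2 emptied, the carton at (620,195) unmoved, and pink at (217,115). I'll lower into the carton.

```bash
python3 -m handwheel '[{"offset":[-0.04,0,0],"delta_rot":[0,0,0],"grip":0.8},{"offset":[-0.08,0,0],"delta_rot":[0,0,0],"grip":0.8},{"offset":[-0.12,-0.004,0],"delta_rot":[0,0,0],"grip":0.8},{"offset":[-0.16,-0.006,0],"delta_rot":[0,0,0],"grip":0.8},{"offset":[-0.189,-0.008,0.02],"delta_rot":[0,0,0],"grip":0.8},{"offset":[-0.189,-0.008,0.05],"delta_rot":[0,0,0],"grip":0.8},{"offset":[-0.189,-0.008,0.08],"delta_rot":[0,0,0],"grip":0.8},{"offset":[-0.189,-0.008,0.08],"delta_rot":[0,0,0],"grip":0.8},{"offset":[-0.189,-0.008,0.08],"delta_rot":[0,0,0],"grip":0.8}]'
python3 -c "
from h import *
print(bot.state()['force'])
go([.412,-.408,.045],DY)"
```

```text
clock: 12.5
tool_pos: [0.411, -0.4047, 0.0457]
tool_rot: [0.674, 0.738, 0.003, -0.003]
force: [-0.6, -0.2, -0.0]
gripper_width: 0.0279
[-0.58415487 -0.22702918 -0.0466757 ]
offset [-0.0034  0.0007  0.0007] tilt [-0.001  0.009 -1.   ] cur yaw y 0.091 rotz -0.005 j6 -1.0
```

```bash
python3 -m handwheel '[{"offset":[-0.003,0,0.01],"delta_rot":[0,0,0],"grip":0.8},{"offset":[-0.003,0,0.012],"delta_rot":[0,0,0],"grip":0.8},{"offset":[-0.003,0,0.012],"delta_rot":[0,0,0],"grip":0.58},{"offset":[-0.003,0,0.012],"delta_rot":[0,0,0],"grip":0.58},{"offset":[-0.003,0,0.012],"delta_rot":[0,0,0],"grip":0.58},{"offset":[-0.003,0,-0.03],"delta_rot":[0,0,0],"grip":0.58},{"offset":[-0.003,0,-0.07],"delta_rot":[0,0,0],"grip":0.58},{"offset":[-0.003,0,-0.11],"delta_rot":[0,0,0],"grip":0.5},{"offset":[-0.003,0,-0.11],"delta_rot":[0,0,0],"grip":0.5}]'
python3 -c "
from h import *
go([.4936,-.0005,.13],DY)"
```

```text
clock: 13.25
tool_pos: [0.4158, -0.4141, 0.1667]
tool_rot: [0.674, 0.739, 0.001, 0.006]
force: [1.2, -1.5, 1.7]
gripper_width: 0.0425
offset [0.4051 0.1146 0.0349] tilt [ 0.011 -0.006 -1.   ] cur yaw y 0.091 rotz -0.005 j6 -1.0
```

```bash
python3 -m handwheel '[{"offset":[0.04,0.0,0],"delta_rot":[0,0,0],"grip":0.5},{"offset":[0.08,0.02,0],"delta_rot":[0,0,0],"grip":0.5},{"offset":[0.12,0.03,0],"delta_rot":[0,0,0],"grip":0.5},{"offset":[0.16,0.04,0],"delta_rot":[0,0,0],"grip":0.5},{"offset":[0.20,0.055,0],"delta_rot":[0,0,0],"grip":0.5},{"offset":[0.24,0.07,0],"delta_rot":[0,0,0],"grip":0.5},{"offset":[0.28,0.08,0],"delta_rot":[0,0,0],"grip":0.5},{"offset":[0.32,0.09,0],"delta_rot":[0,0,0],"grip":0.5},{"offset":[0.36,0.105,0],"delta_rot":[0,0,0],"grip":0.5},{"offset":[0.4,0.114,0.02],"delta_rot":[0,0,0],"grip":0.5},{"offset":[0.405,0.114,0.03],"delta_rot":[0,0,0],"grip":0.5},{"offset":[0.405,0.114,0.03],"delta_rot":[0,0,0],"grip":0.5}]'
python3 -c "
from h import *
go([.4936,-.0005,.06],DY)"
```

```text
clock: 14.25
tool_pos: [0.4911, 0.0026, 0.133]
tool_rot: [0.672, 0.74, 0.001, 0.005]
force: [-1.2, 0.9, 0.9]
gripper_width: 0.0427
offset [-0.0029  0.0017  0.073 ] tilt [ 0.008 -0.005 -1.   ] cur yaw y 0.096 rotz -0.0 j6 -0.23
```

```bash
python3 -m handwheel '[{"offset":[-0.003,0.002,0.03],"delta_rot":[0.008,0.005,0],"grip":0.5},{"offset":[-0.003,0.002,0.06],"delta_rot":[0.008,0.005,0],"grip":0.5},{"offset":[-0.003,0.002,0.073],"delta_rot":[0.008,0.005,0],"grip":0.5},{"offset":[-0.003,0.002,0.073],"delta_rot":[0.008,0.005,0],"grip":0.5},{"offset":[-0.003,0.002,0.073],"delta_rot":[0.008,0.005,0],"grip":0.5}]'
python3 -c "
from h import *
go([.4936,-.0005,.0445],DY)"
```

```text
clock: 14.67
tool_pos: [0.4938, -0.0015, 0.0602]
tool_rot: [0.673, 0.74, -0.001, -0.0]
force: [0.0, 0.2, 0.4]
gripper_width: 0.0428
offset [ 0.0011 -0.0001  0.0157] tilt [-0.001 -0.001 -1.   ] cur yaw y 0.095 rotz -0.001 j6 -0.24
```

```bash
python3 -m handwheel '[{"offset":[0.001,0,0.01],"delta_rot":[0,0,0],"grip":0.5},{"offset":[0.001,0,0.0155],"delta_rot":[0,0,0],"grip":0.5},{"offset":[0.001,0,0.0155],"delta_rot":[0,0,0],"grip":0.5},{"offset":[0.001,0,0.0155],"delta_rot":[0,0,0],"grip":0.8},{"offset":[0.001,0,0.0155],"delta_rot":[0,0,0],"grip":0.8},{"offset":[0.001,0,0.0155],"delta_rot":[0,0,0],"grip":0.8},{"offset":[0.001,0,0.0155],"delta_rot":[0,0,0],"grip":0.8},{"offset":[0.001,0,0.0155],"delta_rot":[0,0,0],"grip":0.8}]' 25
```

```text
clock: 15.33
tool_pos: [0.4941, -0.0006, 0.0452]
tool_rot: [0.673, 0.74, -0.001, 0.0]
force: [-0.4, -0.5, 1.9]
gripper_width: 0.0282
```

Gripped. Lifting and carrying to the carton.

```bash
python3 -m handwheel '[{"offset":[0,0,-0.03],"delta_rot":[0,0,0],"grip":0.8},{"offset":[0,0,-0.06],"delta_rot":[0,0,0],"grip":0.8},{"offset":[0,0,-0.085],"delta_rot":[0,0,0],"grip":0.8},{"offset":[-0.04,0,-0.085],"delta_rot":[0,0,0],"grip":0.8},{"offset":[-0.08,-0.02,-0.085],"delta_rot":[0,0,0],"grip":0.8},{"offset":[-0.12,-0.04,-0.085],"delta_rot":[0,0,0],"grip":0.8},{"offset":[-0.16,-0.06,-0.085],"delta_rot":[0,0,0],"grip":0.8},{"offset":[-0.2,-0.08,-0.085],"delta_rot":[0,0,0],"grip":0.8},{"offset":[-0.22,-0.09,-0.085],"delta_rot":[0,0,0],"grip":0.8},{"offset":[-0.22,-0.09,-0.085],"delta_rot":[0,0,0],"grip":0.8}]'
python3 - <<'E'
from tray import *
im=bot.read_camera('top'); cv2.imwrite('pics/top3.png',im); print('tray',tray(im))
go([.428,-.408,.13],DY)
cv2.imwrite('pics/t3.png',cv2.resize(im[150:240,250:500],None,fx=3.2,fy=3.2,interpolation=cv2.INTER_CUBIC))
E
```

```text
clock: 16.17
tool_pos: [0.4239, -0.2333, 0.1311]
tool_rot: [0.675, 0.738, -0.002, 0.002]
force: [0.5, -0.5, -0.6]
gripper_width: 0.0278
tray ((405.9745788574219, -431.4325256347656), (37.64101028442383, 85.46131134033203), 61.747283935546875)
offset [-0.1769 -0.0124  0.0012] tilt [-0.    -0.002 -1.   ] cur yaw y 0.089 rotz -0.007 j6 -0.73
```

View pics/t3.png

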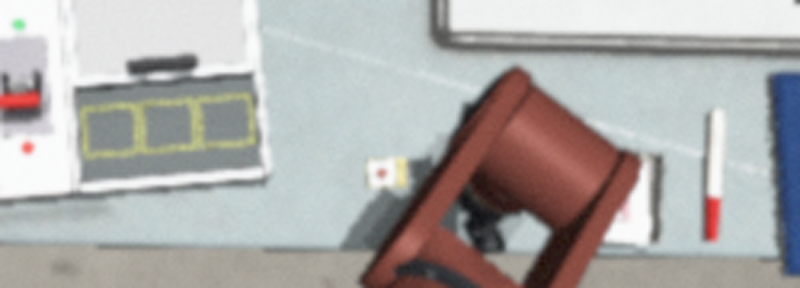

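t3 shows the dryer empty and the carton's right edge still near x = 657. Placing.

```bash
python3 -m handwheel '[{"offset":[-0.04,0,0],"delta_rot":[0,0,0],"grip":0.8},{"offset":[-0.08,-0.004,0],"delta_rot":[0,0,0],"grip":0.8},{"offset":[-0.12,-0.008,0],"delta_rot":[0,0,0],"grip":0.8},{"offset":[-0.16,-0.012,0],"delta_rot":[0,0,0],"grip":0.8},{"offset":[-0.177,-0.012,0.02],"delta_rot":[0,0,0],"grip":0.8},{"offset":[-0.177,-0.012,0.05],"delta_rot":[0,0,0],"grip":0.8},{"offset":[-0.177,-0.012,0.08],"delta_rot":[0,0,0],"grip":0.8},{"offset":[-0.177,-0.012,0.083],"delta_rot":[0,0,0],"grip":0.8},{"offset":[-0.177,-0.012,0.083],"delta_rot":[0,0,0],"grip":0.8},{"offset":[-0.177,-0.012,0.083],"delta_rot":[0,0,0],"grip":0.58},{"offset":[-0.177,-0.012,0.083],"delta_rot":[0,0,0],"grip":0.58},{"offset":[-0.177,-0.012,0.083],"delta_rot":[0,0,0],"grip":0.58}]'
python3 -m handwheel '[{"offset":[0,0,-0.04],"delta_rot":[0,0,0],"grip":0.58},{"offset":[0,0,-0.08],"delta_rot":[0,0,0],"grip":0.4},{"offset":[0.03,0,-0.12],"delta_rot":[0,0,0],"grip":0.4},{"offset":[0.07,0,-0.12],"delta_rot":[0,0,0],"grip":0.4},{"offset":[0.11,0,-0.12],"delta_rot":[0,0,0],"grip":0.4},{"offset":[0.15,0,-0.12],"delta_rot":[0,0,0],"grip":0.4},{"offset":[0.19,0,-0.12],"delta_rot":[0,0,0],"grip":0.4},{"offset":[0.23,0,-0.12],"delta_rot":[0,0,0],"grip":0.4},{"offset":[0.24,0,-0.12],"delta_rot":[0,0,0],"grip":0.4}]'
python3 - <<'E'
from tray import *
im=bot.read_camera('scene'); cv2.imwrite('pics/scene4.png',im)
cv2.imwrite('pics/s5.png',cv2.resize(im[195:295,320:460],None,fx=5,fy=5,interpolation=cv2.INTER_CUBIC))
go([.440,-.171,.1],np.radians(2))
E
```

```text
clock: 17.22
tool_pos: [0.4301, -0.4093, 0.0508]
tool_rot: [0.675, 0.738, -0.001, 0.003]
force: [-0.1, -0.6, -0.1]
gripper_width: 0.0358
clock: 17.97
tool_pos: [0.407, -0.1649, 0.1702]
tool_rot: [0.673, 0.739, -0.0, 0.003]
force: [-0.6, -0.0, -0.5]
gripper_width: 0.051
offset [-0.0082  0.0316  0.0705] tilt [ 0.004 -0.005 -1.   ] cur yaw y 0.094 rotz 0.059 j6 -0.64
```

View pics/s5.png

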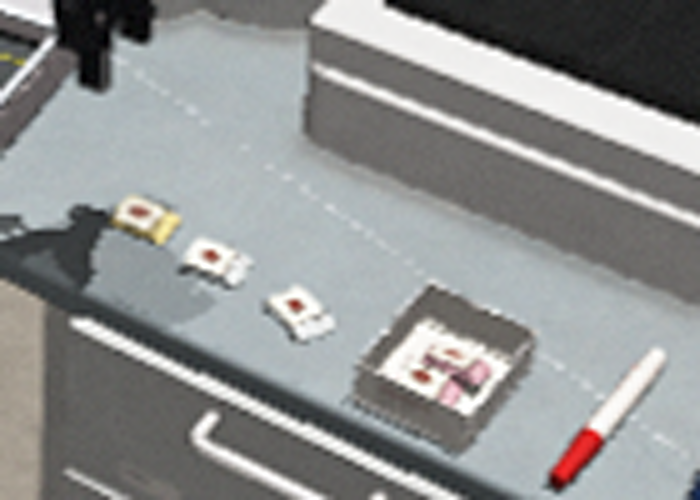

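Both pinks lie in the carton (s5 at (430,375) and (460,370)), and the three fresh ones are untouched. Now the yellow one.

```bash
python3 -m handwheel '[{"offset":[-0.008,0.032,0.03],"delta_rot":[0.004,0.005,0.06],"grip":0.42},{"offset":[-0.008,0.032,0.06],"delta_rot":[0.004,0.005,0.06],"grip":0.42},{"offset":[-0.008,0.032,0.10],"delta_rot":[0.004,0.005,0.06],"grip":0.42},{"offset":[-0.008,0.032,0.12],"delta_rot":[0.004,0.005,0.06],"grip":0.42},{"offset":[-0.008,0.032,0.13],"delta_rot":[0.004,0.005,0.06],"grip":0.42},{"offset":[-0.008,0.032,0.13],"delta_rot":[0.004,0.005,0.06],"grip":0.42}]'
python3 -c "
from h import *
go([.440,-.171,.0205],np.radians(2))"
```

```text
clock: 18.52
tool_pos: [0.4395, -0.171, 0.0389]
tool_rot: [0.695, 0.719, -0.0, -0.002]
force: [-0.3, 0.3, 1.0]
gripper_width: 0.0495
offset [-0.      0.0006  0.0184] tilt [-0.003  0.002 -1.   ] cur yaw y 0.034 rotz -0.001 j6 -0.55
```

```bash
python3 -m handwheel '[{"offset":[0,0,0.01],"delta_rot":[0,0,0],"grip":0.42},{"offset":[0,0,0.018],"delta_rot":[0,0,0],"grip":0.42},{"offset":[0,0,0.018],"delta_rot":[0,0,0],"grip":0.42},{"offset":[0,0,0.018],"delta_rot":[0,0,0],"grip":0.8},{"offset":[0,0,0.018],"delta_rot":[0,0,0],"grip":0.8},{"offset":[0,0,0.018],"delta_rot":[0,0,0],"grip":0.8},{"offset":[0,0,0.018],"delta_rot":[0,0,0],"grip":0.8},{"offset":[0,0,0.018],"delta_rot":[0,0,0],"grip":0.8},{"offset":[0,0,0.018],"delta_rot":[0,0,0],"grip":0.8}]' 25
python3 -m handwheel '[{"offset":[0,0,-0.04],"delta_rot":[0,0,0],"grip":0.8},{"offset":[0,0,-0.08],"delta_rot":[0,0,0],"grip":0.8},{"offset":[0,0,-0.11],"delta_rot":[0,0,0],"grip":0.8},{"offset":[0,0,-0.11],"delta_rot":[0,0,0],"grip":0.8}]'
python3 -c "
from h import *
X=D(-.05,.016+.003,.13);print(X);go(X,DY)"
```

```text
clock: 19.27
tool_pos: [0.4403, -0.1715, 0.0218]
tool_rot: [0.695, 0.719, -0.0, -0.001]
force: [-0.6, 0.3, 6.2]
gripper_width: 0.028
clock: 19.6
tool_pos: [0.4451, -0.174, 0.1385]
tool_rot: [0.695, 0.719, 0.001, 0.006]
force: [2.2, -0.2, 0.5]
gripper_width: 0.0282
[0.47590912 0.11012024 0.13      ]
offset [0.283  0.0404 0.0071] tilt [ 0.01  -0.006 -1.   ] cur yaw y 0.034 rotz -0.062 j6 -0.55
```

```bash
python3 -m handwheel '[{"offset":[0.04,0.006,0],"delta_rot":[0,0,0],"grip":0.8},{"offset":[0.08,0.012,0],"delta_rot":[0,0,-0.02],"grip":0.8},{"offset":[0.12,0.018,0],"delta_rot":[0,0,-0.04],"grip":0.8},{"offset":[0.16,0.024,0],"delta_rot":[0,0,-0.06],"grip":0.8},{"offset":[0.2,0.03,0],"delta_rot":[0.01,0.006,-0.062],"grip":0.8},{"offset":[0.24,0.036,0],"delta_rot":[0.01,0.006,-0.062],"grip":0.8},{"offset":[0.28,0.04,0.01],"delta_rot":[0.01,0.006,-0.062],"grip":0.8},{"offset":[0.283,0.04,0.04],"delta_rot":[0.01,0.006,-0.062],"grip":0.8},{"offset":[0.283,0.04,0.06],"delta_rot":[0.01,0.006,-0.062],"grip":0.8},{"offset":[0.283,0.04,0.065],"delta_rot":[0.01,0.006,-0.062],"grip":0.8},{"offset":[0.283,0.04,0.065],"delta_rot":[0.01,0.006,-0.062],"grip":0.8}]'
python3 -c "
from h import *
X=D(-.05,.016+.003,.0465);go(X,DY)"
```

```text
clock: 20.52
tool_pos: [0.4733, 0.1098, 0.0696]
tool_rot: [0.672, 0.74, -0.003, -0.002]
force: [-0.3, -0.3, -0.8]
gripper_width: 0.028
offset [0.0001 0.0028 0.023 ] tilt [-0.007 -0.001 -1.   ] cur yaw y 0.097 rotz 0.001 j6 -0.01
```

```bash
python3 -m handwheel '[{"offset":[0,0.003,0.01],"delta_rot":[-0.007,0,0],"grip":0.8},{"offset":[0,0.003,0.02],"delta_rot":[-0.007,0,0],"grip":0.8},{"offset":[0,0.003,0.0235],"delta_rot":[-0.007,0,0],"grip":0.8},{"offset":[0,0.003,0.0235],"delta_rot":[-0.007,0,0],"grip":0.8},{"offset":[0,0.003,0.0235],"delta_rot":[-0.007,0,0],"grip":0.8}]'
python3 -m handwheel '[{"offset":[0,0,0],"delta_rot":[0,0,0],"grip":0.6},{"offset":[0,0,0],"delta_rot":[0,0,0],"grip":0.55},{"offset":[0,0,0],"delta_rot":[0,0,0],"grip":0.55},{"offset":[0,0,-0.02],"delta_rot":[0,0,0],"grip":0.55},{"offset":[0,0,-0.06],"delta_rot":[0,0,0],"grip":0.55},{"offset":[0,0,-0.09],"delta_rot":[0,0,0],"grip":0.55},{"offset":[0,0,-0.09],"delta_rot":[0,0,0],"grip":0.5}]'
python3 -c "
from h import *
go([.431,-.233,.13],np.radians(3.5))"
```

```text
clock: 20.93
tool_pos: [0.4767, 0.1097, 0.0466]
tool_rot: [0.673, 0.74, 0.0, 0.001]
force: [-0.2, -0.3, -0.0]
gripper_width: 0.0282
clock: 21.52
tool_pos: [0.4819, 0.1102, 0.1436]
tool_rot: [0.672, 0.74, 0.005, 0.005]
force: [1.4, 0.6, 1.7]
gripper_width: 0.0424
offset [-0.3368 -0.0837  0.0126] tilt [ 0.015  0.001 -1.   ] cur yaw y 0.096 rotz 0.035 j6 -0.01
```

Now cassette B.

```bash
python3 -m handwheel '[{"offset":[-0.04,-0.01,0],"delta_rot":[0.015,0,0.0],"grip":0.45},{"offset":[-0.08,-0.02,0],"delta_rot":[0.015,0,0.035],"grip":0.45},{"offset":[-0.12,-0.03,0],"delta_rot":[0.015,0,0.035],"grip":0.42},{"offset":[-0.16,-0.04,0],"delta_rot":[0.015,0,0.035],"grip":0.42},{"offset":[-0.2,-0.05,0],"delta_rot":[0.015,0,0.035],"grip":0.42},{"offset":[-0.24,-0.06,0],"delta_rot":[0.015,0,0.035],"grip":0.42},{"offset":[-0.28,-0.07,0],"delta_rot":[0.015,0,0.035],"grip":0.42},{"offset":[-0.32,-0.08,0],"delta_rot":[0.015,0,0.035],"grip":0.42},{"offset":[-0.337,-0.084,0.03],"delta_rot":[0.015,0,0.035],"grip":0.42},{"offset":[-0.337,-0.084,0.07],"delta_rot":[0.015,0,0.035],"grip":0.42},{"offset":[-0.337,-0.084,0.09],"delta_rot":[0.015,0,0.035],"grip":0.42},{"offset":[-0.337,-0.084,0.09],"delta_rot":[0.015,0,0.035],"grip":0.42}]'
python3 -c "
from h import *
go([.431,-.233,.0205],np.radians(3.5))"
```

```text
clock: 22.52
tool_pos: [0.4274, -0.2308, 0.0474]
tool_rot: [0.686, 0.728, -0.001, -0.006]
force: [-0.9, 1.2, -0.2]
gripper_width: 0.0494
offset [-0.0026  0.0037  0.0268] tilt [-0.009  0.007 -1.   ] cur yaw y 0.059 rotz -0.002 j6 -0.7
```

```bash
python3 -m handwheel '[{"offset":[-0.003,0.004,0.01],"delta_rot":[-0.009,-0.007,0],"grip":0.42},{"offset":[-0.003,0.004,0.02],"delta_rot":[-0.009,-0.007,0],"grip":0.42},{"offset":[-0.003,0.004,0.026],"delta_rot":[-0.009,-0.007,0],"grip":0.42},{"offset":[-0.003,0.004,0.026],"delta_rot":[-0.009,-0.007,0],"grip":0.42},{"offset":[-0.003,0.004,0.026],"delta_rot":[-0.009,-0.007,0],"grip":0.8},{"offset":[-0.003,0.004,0.026],"delta_rot":[-0.009,-0.007,0],"grip":0.8},{"offset":[-0.003,0.004,0.026],"delta_rot":[-0.009,-0.007,0],"grip":0.8},{"offset":[-0.003,0.004,0.026],"delta_rot":[-0.009,-0.007,0],"grip":0.8},{"offset":[-0.003,0.004,0.026],"delta_rot":[-0.009,-0.007,0],"grip":0.8},{"offset":[-0.003,0.004,0.026],"delta_rot":[-0.009,-0.007,0],"grip":0.8}]' 25
python3 -m handwheel '[{"offset":[0,0,-0.04],"delta_rot":[0,0,0],"grip":0.8},{"offset":[0,0,-0.08],"delta_rot":[0,0,0],"grip":0.8},{"offset":[0,0,-0.11],"delta_rot":[0,0,0],"grip":0.8},{"offset":[0,0,-0.11],"delta_rot":[0,0,0],"grip":0.8}]'
python3 -c "
from h import *
X=D(-.05,-.042+.003,.13);print(X);go(X,DY)"
```

```text
clock: 23.35
tool_pos: [0.4323, -0.2339, 0.0225]
tool_rot: [0.686, 0.728, 0.0, 0.001]
force: [-1.1, -0.2, 6.1]
gripper_width: 0.0279
clock: 23.68
tool_pos: [0.4364, -0.237, 0.1394]
tool_rot: [0.686, 0.728, 0.001, 0.008]
force: [0.6, -0.2, -0.6]
gripper_width: 0.0279
[0.48146817 0.05238726 0.13      ]
offset [0.2863 0.0621 0.0073] tilt [ 0.013 -0.009 -1.   ] cur yaw y 0.059 rotz -0.037 j6 -0.7
```

```bash
python3 -m handwheel '[{"offset":[0.04,0.01,0],"delta_rot":[0.013,0.009,-0.037],"grip":0.8},{"offset":[0.08,0.02,0],"delta_rot":[0.013,0.009,-0.037],"grip":0.8},{"offset":[0.12,0.03,0],"delta_rot":[0.013,0.009,-0.037],"grip":0.8},{"offset":[0.16,0.04,0],"delta_rot":[0.013,0.009,-0.037],"grip":0.8},{"offset":[0.2,0.045,0],"delta_rot":[0.013,0.009,-0.037],"grip":0.8},{"offset":[0.24,0.055,0],"delta_rot":[0.013,0.009,-0.037],"grip":0.8},{"offset":[0.28,0.062,0.01],"delta_rot":[0.013,0.009,-0.037],"grip":0.8},{"offset":[0.286,0.062,0.04],"delta_rot":[0.013,0.009,-0.037],"grip":0.8},{"offset":[0.286,0.062,0.06],"delta_rot":[0.013,0.009,-0.037],"grip":0.8},{"offset":[0.286,0.062,0.065],"delta_rot":[0.013,0.009,-0.037],"grip":0.8},{"offset":[0.286,0.062,0.065],"delta_rot":[0.013,0.009,-0.037],"grip":0.8}]'
python3 -c "
from h import *
X=D(-.05,-.042+.003,.0465);go(X,DY)"
```

```text
clock: 24.6
tool_pos: [0.4795, 0.0518, 0.0699]
tool_rot: [0.672, 0.741, -0.003, -0.002]
force: [-0.0, -0.2, 0.1]
gripper_width: 0.0285
offset [0.0004 0.0021 0.0234] tilt [-0.007 -0.001 -1.   ] cur yaw y 0.097 rotz 0.001 j6 -0.13
```

```bash
python3 -m handwheel '[{"offset":[0,0.002,0.01],"delta_rot":[-0.007,0,0],"grip":0.8},{"offset":[0,0.002,0.02],"delta_rot":[-0.007,0,0],"grip":0.8},{"offset":[0,0.002,0.0235],"delta_rot":[-0.007,0,0],"grip":0.8},{"offset":[0,0.002,0.0235],"delta_rot":[-0.007,0,0],"grip":0.8},{"offset":[0,0.002,0.0235],"delta_rot":[-0.007,0,0],"grip":0.8}]'
python3 -m handwheel '[{"offset":[0,0,0],"delta_rot":[0,0,0],"grip":0.6},{"offset":[0,0,0],"delta_rot":[0,0,0],"grip":0.55},{"offset":[0,0,0],"delta_rot":[0,0,0],"grip":0.55},{"offset":[0,0,-0.02],"delta_rot":[0,0,0],"grip":0.55},{"offset":[0,0,-0.06],"delta_rot":[0,0,0],"grip":0.55},{"offset":[0,0,-0.09],"delta_rot":[0,0,0],"grip":0.55},{"offset":[0,0,-0.09],"delta_rot":[0,0,0],"grip":0.5}]'
python3 -c "
from h import *
# C: own y at 63 deg, slope at -y end; grasp 3 mm along own +y
g=np.array([.4205,-.3055])+.003*np.array([np.cos(np.radians(63)),np.sin(np.radians(63))]); print(g)
go([*g,.13],np.radians(-27))"
```

```text
clock: 25.02
tool_pos: [0.482, 0.0515, 0.047]
tool_rot: [0.672, 0.74, 0.0, 0.001]
force: [-0.5, -0.9, -0.0]
gripper_width: 0.028
clock: 25.6
tool_pos: [0.4872, 0.0514, 0.144]
tool_rot: [0.672, 0.74, 0.005, 0.006]
force: [1.3, 0.7, 0.5]
gripper_width: 0.0425
[ 0.42186197 -0.30282698]
offset [-0.3463 -0.0992  0.0133] tilt [ 0.015 -0.001 -1.   ] cur yaw y 0.096 rotz 0.567 j6 -0.13
```

```bash
python3 -m handwheel '[{"offset":[-0.04,-0.01,0],"delta_rot":[0.015,0,0.0],"grip":0.45},{"offset":[-0.08,-0.02,0],"delta_rot":[0.0,0,0.1],"grip":0.45},{"offset":[-0.12,-0.03,0],"delta_rot":[0,0,0.2],"grip":0.42},{"offset":[-0.16,-0.04,0],"delta_rot":[0,0,0.3],"grip":0.42},{"offset":[-0.2,-0.055,0],"delta_rot":[0,0,0.4],"grip":0.42},{"offset":[-0.24,-0.07,0],"delta_rot":[0,0,0.5],"grip":0.42},{"offset":[-0.28,-0.08,0],"delta_rot":[0,0,0.567],"grip":0.42},{"offset":[-0.32,-0.09,0],"delta_rot":[0,0,0.567],"grip":0.42},{"offset":[-0.346,-0.099,0.02],"delta_rot":[0,0,0.567],"grip":0.42},{"offset":[-0.346,-0.099,0.05],"delta_rot":[0,0,0.567],"grip":0.42},{"offset":[-0.346,-0.099,0.08],"delta_rot":[0,0,0.567],"grip":0.42},{"offset":[-0.346,-0.099,0.08],"delta_rot":[0,0,0.567],"grip":0.42}]'
python3 -c "
from h import *
go([.4219,-.3028,.0205],np.radians(-27))"
```

```text
clock: 26.6
tool_pos: [0.4185, -0.2995, 0.0572]
tool_rot: [0.853, 0.522, 0.004, -0.002]
force: [-1.8, 1.2, -0.7]
gripper_width: 0.0496
offset [-0.0017  0.0045  0.0366] tilt [ 0.006  0.008 -1.   ] cur yaw y -0.473 rotz -0.002 j6 -0.3
```

```bash
python3 -m handwheel '[{"offset":[-0.002,0.0045,0.01],"delta_rot":[0.002,-0.01,0],"grip":0.42},{"offset":[-0.002,0.0045,0.02],"delta_rot":[0.002,-0.01,0],"grip":0.42},{"offset":[-0.002,0.0045,0.03],"delta_rot":[0.002,-0.01,0],"grip":0.42},{"offset":[-0.002,0.0045,0.036],"delta_rot":[0.002,-0.01,0],"grip":0.42},{"offset":[-0.002,0.0045,0.036],"delta_rot":[0.002,-0.01,0],"grip":0.42},{"offset":[-0.002,0.0045,0.036],"delta_rot":[0.002,-0.01,0],"grip":0.8},{"offset":[-0.002,0.0045,0.036],"delta_rot":[0.002,-0.01,0],"grip":0.8},{"offset":[-0.002,0.0045,0.036],"delta_rot":[0.002,-0.01,0],"grip":0.8},{"offset":[-0.002,0.0045,0.036],"delta_rot":[0.002,-0.01,0],"grip":0.8},{"offset":[-0.002,0.0045,0.036],"delta_rot":[0.002,-0.01,0],"grip":0.8},{"offset":[-0.002,0.0045,0.036],"delta_rot":[0.002,-0.01,0],"grip":0.8}]' 25
python3 -m handwheel '[{"offset":[0,0,-0.04],"delta_rot":[0,0,0],"grip":0.8},{"offset":[0,0,-0.08],"delta_rot":[0,0,0],"grip":0.8},{"offset":[0,0,-0.11],"delta_rot":[0,0,0],"grip":0.8},{"offset":[0,0,-0.11],"delta_rot":[0,0,0],"grip":0.8}]'
python3 -c "
from h import *
X=D(-.05,-.1+.003,.13);print(X);go(X,DY)"
```

```text
clock: 27.52
tool_pos: [0.4224, -0.3036, 0.022]
tool_rot: [0.853, 0.522, -0.0, 0.001]
force: [0.1, 0.7, 4.2]
gripper_width: 0.028
clock: 27.85
tool_pos: [0.4264, -0.3072, 0.1394]
tool_rot: [0.853, 0.522, 0.002, 0.007]
force: [0.7, -0.8, 1.1]
gripper_width: 0.0279
[ 0.48702723 -0.00534572  0.13      ]
offset [ 0.2964 -0.0836  0.0068] tilt [ 0.011 -0.011 -1.   ] cur yaw y -0.473 rotz -0.569 j6 -0.28
```

```bash
python3 -m handwheel '[{"offset":[0.037,-0.01,0],"delta_rot":[0,0,-0.1],"grip":0.8},{"offset":[0.074,-0.02,0],"delta_rot":[0,0,-0.2],"grip":0.8},{"offset":[0.111,-0.03,0],"delta_rot":[0,0,-0.3],"grip":0.8},{"offset":[0.148,-0.042,0],"delta_rot":[0,0,-0.4],"grip":0.8},{"offset":[0.185,-0.052,0],"delta_rot":[0,0,-0.5],"grip":0.8},{"offset":[0.222,-0.062,0],"delta_rot":[0,0,-0.57],"grip":0.8},{"offset":[0.26,-0.073,0],"delta_rot":[0,0,-0.57],"grip":0.8},{"offset":[0.296,-0.083,0.02],"delta_rot":[0,0,-0.57],"grip":0.8},{"offset":[0.296,-0.083,0.05],"delta_rot":[0,0,-0.57],"grip":0.8},{"offset":[0.296,-0.083,0.06],"delta_rot":[0,0,-0.57],"grip":0.8},{"offset":[0.296,-0.083,0.06],"delta_rot":[0,0,-0.57],"grip":0.8}]'
python3 -c "
from h import *
X=D(-.05,-.1+.003,.0465);go(X,DY)"
```

```text
clock: 28.77
tool_pos: [0.4841, -0.0058, 0.0731]
tool_rot: [0.671, 0.741, -0.003, 0.004]
force: [-0.4, 0.3, 0.9]
gripper_width: 0.028
offset [0.0004 0.0029 0.0266] tilt [ 0.002 -0.01  -1.   ] cur yaw y 0.098 rotz 0.002 j6 -0.24
```

```bash
python3 -m handwheel '[{"offset":[0,0.003,0.01],"delta_rot":[0.002,0.01,0],"grip":0.8},{"offset":[0,0.003,0.02],"delta_rot":[0.002,0.01,0],"grip":0.8},{"offset":[0,0.003,0.0265],"delta_rot":[0.002,0.01,0],"grip":0.8},{"offset":[0,0.003,0.0265],"delta_rot":[0.002,0.01,0],"grip":0.8},{"offset":[0,0.003,0.0265],"delta_rot":[0.002,0.01,0],"grip":0.8}]'
python3 -m handwheel '[{"offset":[0,0,0],"delta_rot":[0,0,0],"grip":0.6},{"offset":[0,0,0],"delta_rot":[0,0,0],"grip":0.55},{"offset":[0,0,0],"delta_rot":[0,0,0],"grip":0.55},{"offset":[0,0,-0.02],"delta_rot":[0,0,0],"grip":0.55},{"offset":[0,0,-0.06],"delta_rot":[0,0,0],"grip":0.55},{"offset":[0,0,-0.1],"delta_rot":[0,0,0],"grip":0.55},{"offset":[-0.04,0,-0.12],"delta_rot":[0,0,0],"grip":1},{"offset":[-0.08,0,-0.12],"delta_rot":[0,0,0],"grip":1},{"offset":[-0.12,0,-0.12],"delta_rot":[0,0,0],"grip":1},{"offset":[-0.16,0,-0.12],"delta_rot":[0,0,0],"grip":1},{"offset":[-0.2,0,-0.12],"delta_rot":[0,0,0],"grip":1},{"offset":[-0.2,0,-0.12],"delta_rot":[0,0,0],"grip":1}]'
python3 - <<'E'
from see import *
im=bot.read_camera('top'); cv2.imwrite('pics/top5.png',im)
a=cv2.resize(im[150:215,260:350],None,fx=8,fy=8,interpolation=cv2.INTER_CUBIC); cv2.imwrite('pics/t5.png',a)
W=lambda c,z:np.array([ray('top',260+(x+.5)/8-.5,150+(y+.5)/8-.5,z)[:2] for x,y in c]).astype(np.float32)*1000
print('window handle open px/D', toD(ray('top',260+325/8,150+160/8,.066)))
for b in range(3):
    cx,cy=((pix('top',D(-.05,-.1+.058*b,.032))-[260,150])*8).astype(int)
    m=np.zeros(a.shape[:2],np.uint8); sl=(slice(cy-50,cy+50),slice(cx-62,cx+62)); s=a[sl].astype(int)
    m[sl]=(s[...,2]>190)&((s[...,0]>140)|(s[...,2]>215))
    cs,_=cv2.findContours(m,0,1); c=max(cs,key=cv2.contourArea); r=cv2.minAreaRect(W(c[:,0],.033)); print(b,r[1],r[2],toD(np.array(r[0])/1000)*1000-[-50,-100+58*b])
E
```

```text
clock: 29.18
tool_pos: [0.4871, -0.0064, 0.0467]
tool_rot: [0.672, 0.741, -0.0, -0.0]
force: [0.4, 0.3, -0.9]
gripper_width: 0.0283
clock: 30.18
tool_pos: [0.5078, -0.2125, 0.1683]
tool_rot: [0.674, 0.739, -0.001, 0.003]
force: [0.3, 0.7, 0.8]
gripper_width: -0.0001
window handle open px/D [ 0.00498444 -0.04309769]
0 (29.843040466308594, 42.222007751464844) 3.9540531635284424 [-0.28944612 -1.64795055]
1 (28.978515625, 42.421138763427734) 8.73864459991455 [ 0.33903297 -0.05398605]
2 (30.16895294189453, 42.46513748168945) 4.4874186515808105 [0.89860282 0.31329172]
```

View pics/t5.png

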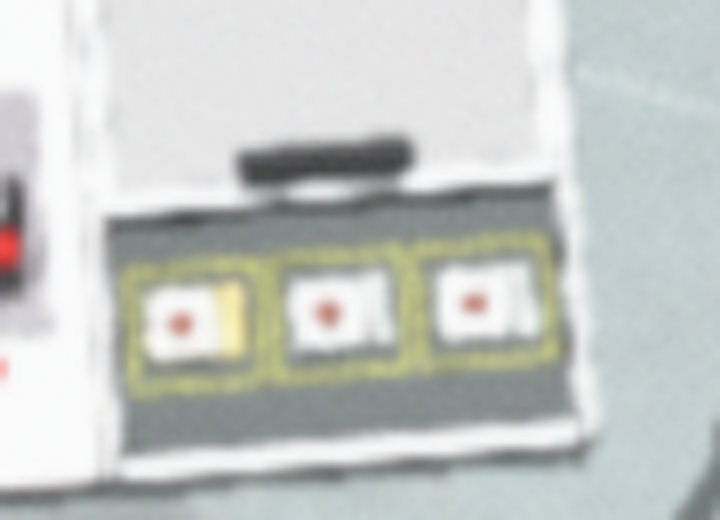

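t5 shows all three fresh cassettes flat and centred within 2 mm of the bay centres. I'll shut the window, pushing its handle from behind.

```bash
python3 -c "
from h import *
go(D(.047,-.042,.13),DY)"

```

```text
offset [0.2603 0.0955 0.0372] tilt [ 0.001 -0.002 -1.   ] cur yaw y 0.092 rotz -0.004 j6 -0.61
```

```bash
python3 -m handwheel '[{"offset":[0.04,0.015,0],"delta_rot":[0,0,-0.004],"grip":1},{"offset":[0.08,0.03,0],"delta_rot":[0,0,-0.004],"grip":1},{"offset":[0.12,0.045,0],"delta_rot":[0,0,-0.004],"grip":1},{"offset":[0.16,0.06,0],"delta_rot":[0,0,-0.004],"grip":1},{"offset":[0.2,0.075,0],"delta_rot":[0,0,-0.004],"grip":1},{"offset":[0.235,0.0955,0],"delta_rot":[0,0,-0.004],"grip":1},{"offset":[0.26,0.0955,0.01],"delta_rot":[0,0,-0.004],"grip":1},{"offset":[0.26,0.0955,0.037],"delta_rot":[0,0,-0.004],"grip":1},{"offset":[0.26,0.0955,0.037],"delta_rot":[0,0,-0.004],"grip":1},{"offset":[0.26,0.0955,0.037],"delta_rot":[0,0,-0.004],"grip":1}]'
python3 -c "
from h import *
print(toD(bot.state()['tool_pos']));go(D(.047,-.042,.070),DY)"

```

```text
clock: 31.07
tool_pos: [0.5757, 0.0598, 0.1283]
tool_rot: [0.672, 0.741, -0.002, -0.001]
force: [0.2, -0.7, -0.3]
gripper_width: 0.0001
[ 0.0444891  -0.04069661]
offset [-0.0012  0.0028  0.0583] tilt [-0.005 -0.002 -1.   ] cur yaw y 0.098 rotz 0.002 j6 -0.11
```

```bash
python3 -m handwheel '[{"offset":[0,0.004,0.03],"delta_rot":[-0.005,0,0],"grip":1},{"offset":[0,0.004,0.05],"delta_rot":[-0.005,0,0],"grip":1},{"offset":[0,0.004,0.057],"delta_rot":[-0.005,0,0],"grip":1},{"offset":[0,0.004,0.057],"delta_rot":[-0.005,0,0],"grip":1}]'
python3 -m handwheel '[{"offset":[0,-0.01,0],"delta_rot":[0,0,0],"grip":1},{"offset":[0,-0.02,0],"delta_rot":[0,0,0],"grip":1},{"offset":[0,-0.03,0],"delta_rot":[0,0,0],"grip":1},{"offset":[0,-0.04,0],"delta_rot":[0,0,0],"grip":1},{"offset":[0,-0.05,0],"delta_rot":[0,0,0],"grip":1},{"offset":[0,-0.06,0],"delta_rot":[0,0,0],"grip":1},{"offset":[0,-0.07,0],"delta_rot":[0,0,0],"grip":1},{"offset":[0,-0.08,0],"delta_rot":[0,0,0],"grip":1},{"offset":[0,-0.09,0],"delta_rot":[0,0,0],"grip":1},{"offset":[0,-0.1,0],"delta_rot":[0,0,0],"grip":1},{"offset":[0,-0.11,0],"delta_rot":[0,0,0],"grip":1},{"offset":[0,-0.11,0],"delta_rot":[0,0,0],"grip":1}]'
python3 -c "
from h import *
print(toD(bot.state()['tool_pos']));go(D(-.073,-.042,.070),DY)"

```

```text
clock: 31.4
tool_pos: [0.5777, 0.0594, 0.07]
tool_rot: [0.672, 0.741, -0.002, -0.001]
force: [-0.3, 0.1, 0.1]
gripper_width: 0.0001
clock: 32.4
tool_pos: [0.4647, 0.0489, 0.0695]
tool_rot: [0.672, 0.741, -0.003, -0.003]
force: [-0.2, 0.8, -0.2]
gripper_width: 0.0001
[-0.06704701 -0.04088724]
offset [-0.0011 -0.006  -0.0005] tilt [-0.009 -0.001 -1.   ] cur yaw y 0.097 rotz 0.001 j6 -0.14
```

```bash
python3 -m handwheel '[{"offset":[0,-0.003,0],"delta_rot":[0,0,0],"grip":1},{"offset":[0,-0.006,0],"delta_rot":[0,0,0],"grip":1},{"offset":[0,-0.009,0],"delta_rot":[0,0,0],"grip":1},{"offset":[0,-0.012,0],"delta_rot":[0,0,0],"grip":1},{"offset":[0,-0.012,0],"delta_rot":[0,0,0],"grip":1}]'
python3 -c "
from h import *
print(toD(bot.state()['tool_pos']))"

```

```text
clock: 32.82
tool_pos: [0.4537, 0.0478, 0.0696]
tool_rot: [0.672, 0.74, -0.002, -0.002]
force: [3.9, 1.3, -3.5]
gripper_width: -0.0
[-0.07806718 -0.0408647 ]
```

```bash
python3 -m handwheel '[{"offset":[0,-0.003,0],"delta_rot":[0,0,0],"grip":1},{"offset":[0,-0.005,0],"delta_rot":[0,0,0],"grip":1},{"offset":[0,-0.005,0],"delta_rot":[0,0,0],"grip":1}]'
python3 -c "
from h import *
print(toD(bot.state()['tool_pos']))"
python3 -m handwheel '[{"offset":[0,0.015,0],"delta_rot":[0,0,0],"grip":1},{"offset":[0,0.015,-0.04],"delta_rot":[0,0,0],"grip":1},{"offset":[0,0.015,-0.08],"delta_rot":[0,0,0],"grip":1},{"offset":[0,0.0,-0.12],"delta_rot":[0,0,0],"grip":1},{"offset":[0,0.0,-0.12],"delta_rot":[0,0,0],"grip":1}]'
python3 -c "
from h import *
go(D(-.062,.098,.19),DY)"

```

```text
clock: 33.07
tool_pos: [0.4535, 0.0476, 0.0706]
tool_rot: [0.673, 0.74, 0.002, 0.002]
force: [11.8, 1.9, -9.1]
gripper_width: -0.0001
[-0.078297   -0.04103585]
clock: 33.48
tool_pos: [0.4559, 0.0475, 0.1981]
tool_rot: [0.672, 0.74, 0.006, 0.007]
force: [1.8, 0.5, 0.5]
gripper_width: -0.0001
offset [0.1394 0.0138 0.0081] tilt [ 0.018 -0.    -1.   ] cur yaw y 0.096 rotz -0.0 j6 -0.15
```

```bash
python3 -m handwheel '[{"offset":[0.04,0.004,0],"delta_rot":[0.018,0,0],"grip":1},{"offset":[0.08,0.008,0],"delta_rot":[0.018,0,0],"grip":1},{"offset":[0.12,0.012,0],"delta_rot":[0.018,0,0],"grip":1},{"offset":[0.139,0.014,0.008],"delta_rot":[0.018,0,0],"grip":1},{"offset":[0.139,0.014,0.008],"delta_rot":[0.018,0,0],"grip":1},{"offset":[0.139,0.014,0.008],"delta_rot":[0.018,0,0],"grip":1}]'
python3 - <<'E'
from h import *
im=bot.read_camera('scene'); cv2.imwrite('pics/s6.png',cv2.resize(im[140:240,240:360],None,fx=5,fy=5,interpolation=cv2.INTER_CUBIC))
print(toD(bot.state()['tool_pos'])); go(D(-.062,.098,.098),DY)
E
```

```text
clock: 33.98
tool_pos: [0.4551, 0.1875, 0.1889]
tool_rot: [0.671, 0.741, -0.003, -0.0]
force: [-0.1, -0.3, -0.6]
gripper_width: -0.0001
[-0.06289625  0.097252  ]
offset [0.001  0.0012 0.0912] tilt [-0.003 -0.003 -1.   ] cur yaw y 0.097 rotz 0.001 j6 0.15
```

View pics/s6.png

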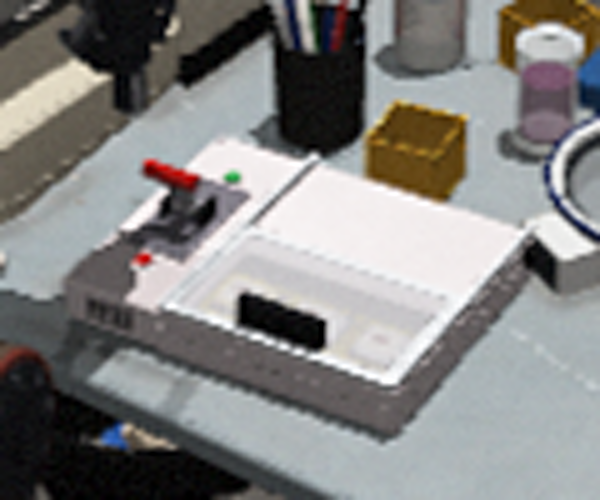

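s6 shows the window shut, with the handle at (282,318), the same place as at the start, and the lever OFF. Switching on.

```bash
python3 -m handwheel '[{"offset":[0,0,0.04],"delta_rot":[0,0,0],"grip":1},{"offset":[0,0,0.08],"delta_rot":[0,0,0],"grip":1},{"offset":[0,0,0.09],"delta_rot":[0,0,0],"grip":1},{"offset":[0,0,0.09],"delta_rot":[0,0,0],"grip":1}]'
python3 -m handwheel '[{"offset":[0,0.01,0],"delta_rot":[0,0,0],"grip":1},{"offset":[0,0.02,0],"delta_rot":[0,0,0],"grip":1},{"offset":[0,0.03,0],"delta_rot":[0,0,0],"grip":1},{"offset":[0,0.038,0],"delta_rot":[0,0,0],"grip":1},{"offset":[0,0.046,0],"delta_rot":[0,0,0],"grip":1},{"offset":[0,0.053,0],"delta_rot":[0,0,0],"grip":1},{"offset":[0,0.053,0],"delta_rot":[0,0,0],"grip":1},{"offset":[0,0.053,0],"delta_rot":[0,0,0],"grip":1}]'
python3 -m handwheel '[{"offset":[0,-0.02,-0.03],"delta_rot":[0,0,0],"grip":1},{"offset":[0,-0.02,-0.07],"delta_rot":[0,0,0],"grip":1},{"offset":[0,-0.02,-0.102],"delta_rot":[0,0,0],"grip":1},{"offset":[-0.04,-0.03,-0.102],"delta_rot":[0,0,0],"grip":1},{"offset":[-0.08,-0.04,-0.102],"delta_rot":[0,0,0],"grip":1},{"offset":[-0.12,-0.05,-0.102],"delta_rot":[0,0,0],"grip":1},{"offset":[-0.16,-0.05,-0.102],"delta_rot":[0,0,0],"grip":1},{"offset":[-0.2,-0.05,-0.102],"delta_rot":[0,0,0],"grip":1},{"offset":[-0.24,-0.05,-0.102],"delta_rot":[0,0,0],"grip":1},{"offset":[-0.28,-0.05,-0.102],"delta_rot":[0,0,0],"grip":1},{"offset":[-0.28,-0.05,-0.102],"delta_rot":[0,0,0],"grip":1}]'
python3 - <<'E'
from h import *
im=bot.read_camera('scene'); cv2.imwrite('pics/s7.png',cv2.resize(im[140:300,215:455],None,fx=3.3,fy=3.3,interpolation=cv2.INTER_CUBIC))
for s,n in((-1,'OFF'),(1,'ON')): print(n,(pix('scene',D(s*.0216,.098,.0915))-[215,140])*3.3)
im=bot.read_camera('top'); cv2.imwrite('pics/t7.png',cv2.resize(im[140:240,150:500],None,fx=2.2,fy=2.2,interpolation=cv2.INTER_CUBIC))
E
```

```text
clock: 34.37
tool_pos: [0.4514, 0.1842, 0.0954]
tool_rot: [0.673, 0.74, -0.007, -0.003]
force: [-0.9, 0.5, 0.7]
gripper_width: -0.0001
clock: 35.03
tool_pos: [0.5054, 0.1895, 0.0952]
tool_rot: [0.673, 0.74, -0.006, -0.002]
force: [0.1, -0.4, -0.2]
gripper_width: 0.0003
clock: 35.95
tool_pos: [0.4839, -0.0997, 0.1999]
tool_rot: [0.675, 0.738, -0.007, -0.0]
force: [0.3, -0.4, 0.0]
gripper_width: 0.0004
OFF [194.09193156 112.51310148]
ON [215.02328433  93.92813234]
```

View pics/s7.png

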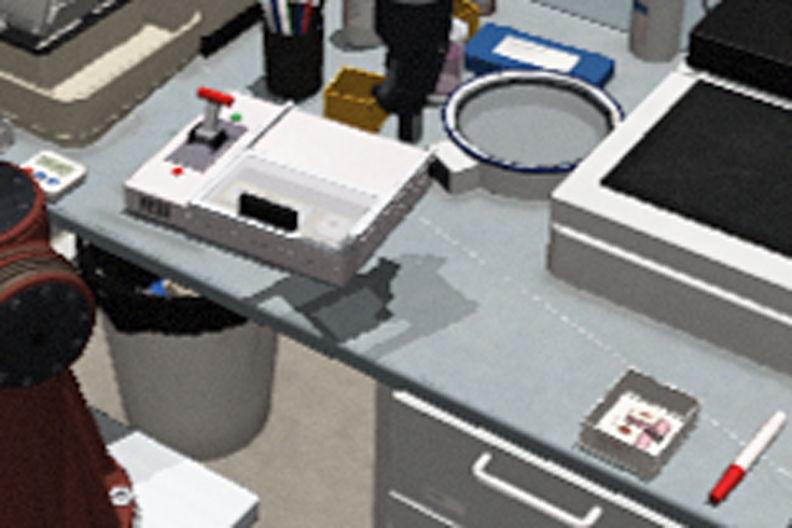

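View pics/t7.png

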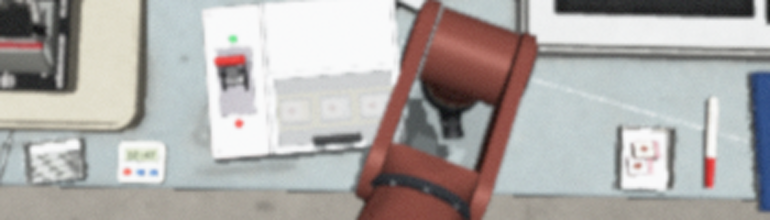

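The lever is ON (bar at s7 (215,96), predicted (215,94)). The window is shut with three cassettes under it, both pinks are in the carton, and the bystanders are unmoved.

```bash
python3 -c "
from bench import bot
print(bot.job_done())"
```

```text
the job is handed in; nothing more can be done
None
```

The batch is changed and the job is handed in, at about 36 s on the robot's clock. I switched the dryer off, slid the window open to its stop and moved both pink cassettes into the carton. The yellow and the two blue cassettes then went into bays 2, 1 and 0. I pushed the window shut to its stop and switched the dryer on again.

**Last checks**
- **Placing:** a top picture taken before shutting showed the three fresh cassettes flat and within about 2 mm of the bay centres.
- **Dryer:** the final pictures show the window shut with three cassettes under it. The lever's bar is within 2 pixels of where it should be when ON.
- **Carton and bystanders:** both pinks lie in the carton. The timer, pen and slide pack look unmoved by eye; I did not measure them.

**What went wrong:** the first grasp of the bay 2 pink closed too high and nudged it a few millimetres. I re-measured it and the second grasp held. No other check failed or disagreed.

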